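Check a letter-box door gap with the blade gauge and clip the gauge away

TASK

One of the three letter boxes has a key in its lock: slide the blade of the gauge that lies on the bench straight into the upright gap at the latch edge of that door, right beside the key, until the dark line on the blade is level with the front of the door, and hold it still there for a second. Do not try the other two gaps or push the blade in well past its line. Then draw it out, snap the gauge into the free place of the clip rack, fully down in both clips with its blade pointing the same way as its neighbour's, and let go, leaving everything else on the bench as it was.

Things in the scene. Friction and masses are not known exactly. Their poses are not given: they have to be found in the camera images.
- gauge_grip (a point): Centre of the loose gauge's grip block, half-way up it. The black block is 56 long x 24 wide x 36 high with flat upright sides, and stands on edge on the bench (this point 18 mm up). x runs along the gauge to the blade tip, z up. About 0.16 kg; it balances 10 to 20 mm from this point towards the blade
- gauge_tip (a point): Middle of the end of the gauge's blade, 150 mm from gauge_grip along x, same height. The steel blade is 88 long, 4 thick (along y), 30 high, with a rounded nose; a dark line runs round it 45 mm back from this point
- gauge: The whole gauge, 212 mm long: grip block, a round aluminium end 22 mm in diameter and 34 mm long on each end of the block (same axis as block and blade), and the blade beyond the front one. Origin at the centre of the block's underside (18 mm below gauge_grip), x to the blade tip, z up
- gap (a point): Mouth of the gap to check: in the plane of the door's front, midway across, 65 mm above the bench. x points level straight into the box, z up. The upright gap is 9 mm wide with rounded edges, clear from 6 to 130 mm height and open at the top; door and post are 14 mm thick, free space behind for 200 mm. The blade is at its depth when gauge_tip is 45 mm past this point along x
- bank: Fixed row of three bronze letter boxes, cover off: 286 wide along y, 240 deep, 130 high, doors 73 mm wide, each with its gap between its latch edge (+y side) and a frame post; gaps 90 mm apart. Origin on the bench below the mouth of the middle gap; x into the boxes, z up
- key: Key in the lock of the door to check. Origin on the door's front at the lock, 75 mm above the bench; gap lies 26 mm to its +y side; same axes. Key and white tag stand out 30 mm, within 13 mm either side. Fixed
- gap_b (a point): The same kind of point for the gap of another door, with a plain round lock and no key: leave it alone
- gap_c (a point): The same kind of point for the gap of the third door, no key: leave it alone
- seat (a point): Where gauge_grip must end, in the free place of the clip rack (a thin rubber pad lies below it): 50 mm above the bench, x level along the place to where the blade must point, z up. Press the level gauge straight down: the clips give way at less than 8 N in all and close over its round ends, which then rest on the clip floors
- rack: Fixed clip rack: plywood base 130 (x) x 165 (y) x 12 high, two places at y = +37.5 and -37.5 mm. Each has two open-topped steel spring clips, 14 long, at x = +45 and -45, which take the gauge's two round ends; lips 18 mm apart, tops 60 mm above the bench. Clear below the grip block down to 14 mm. Origin under its centre; blades point to x
- other_grip (a point): Centre of the grip block of another gauge with a shorter, narrower blade, held in the other place of the rack, 75 mm from the free place; same grip and axes: leave it
- parcel: Cardboard parcel 90 x 130 x 50 mm high, origin at the centre of its underside; leave it
- stamp: Wooden hand stamp, foot 35 x 55 mm, 78 mm high, origin at the centre of its underside; leave it
There are look-alikes about, which are no part of the job. What is shaped like the gauge but yellow is not meant.

How it is judged:
By the outcome, as a careful person would: the job done as asked, in the order asked, and still so for the second after the job is handed in, with the robot touching nothing.
It also fails if it takes over 48 s, if anything falls off the work surface, if the arm or the gripper's body presses on something with over 40 N, if the wrist force passes 120 N, or if a joint passes its speed limit or range.

ROBOT

A 6-joint arm with a two-finger parallel gripper is mounted at the origin on the work surface. World frame = base frame: x ahead of the robot, y to its left, z up, the work surface at z = 0. Lengths are in m, angles in degrees, forces in N, time in s.
With the tool pointing down it reaches from about 0.4 to 0.825 m from the base axis. Payload 7 kg.
Tool frame: the origin (TCP) lies on the centre line of the jaws, within the pads' length; the fingertips stand 25 mm ahead of it and the grasp point (between the pads) lies 6 mm ahead of it; x points along the fingers, z is the direction in which the jaws open and shut, and the axes are right-handed (so a half turn about x gives the same grasp; the last joint's range is limited). The gripper opens to 88 mm and grips with 3 to 60 N. Pads are 19 mm wide; open, the fingers measure 130 mm over their backs; the gripper's body (78 mm by 193 mm) begins 47 mm behind the grasp point.
Start: joints at [91.221, 20.546, 0.682, 0, -70.136, -16.507], TCP at [0.178, 0.651, 0.252] pointing down, gripper open.
Joint ranges: [-176.03, 176.03], [-82.01, 121.73], [-58.28, 71.71], [-173.87, 95.51], [-174.79, -0.11], [-173.66, 173.66]. Speed limits (degrees/s): [136.94, 136.94, 172.46, 180, 180, 180].

INTERFACE

Orientations are given as [roll, pitch, yaw] about the fixed x, y, z axes, in that order (R = Rz(yaw) Ry(pitch) Rx(roll)).
In Python, from plant import ctrl gives the robot as it stands. The module is installed in compiled form; this text tells all that it offers.
- The arm moves only by the tool send_rows, never from a script. Its argument "deltas" is a list of rows, each an object of numbers: "dx", "dy", "dz": the shift along the tool's x, y, z in mm; "ax", "ay", "az": the turn, a rotation vector about the tool's x, y, z in units of 5 degrees (1.0 is 5 degrees); "fingers": the opening, from 0 (shut) to 1 (fully open). A call has 1 to 12 rows; each row shifts and turns the commanded pose from where the row before left it, along the tool's axes as they then stand; what a row does not reach is not made up. A row lasts 1/8 s, in which the tool goes at most 62.5 mm and 10.7 degrees, less where a joint would pass 70% of its speed; a pose out of reach is approached as far as the arm can. A call with a gripper value outside its range is refused whole. The fingers move at their own pace and stop on an object; the grip force is fixed at half the most. Time passes only in rows, so rows that do not move let the fingers close. It gives the time, the measured TCP pose, the force and the opening at its end, in the units of the state.
- ctrl.get_obs(): the state, without advancing time (a new reading comes with each control period).
- ctrl.snapshot(name): name is "side" or "top" or "wrist"; returns a dict with "image" (420x560x3 uint8, blue, green, red), "fx", "fy", "cx", "cy" (pixels), "R" (3x3) and "t" (3): a world point X has camera coordinates R X + t; the wrist camera has in their place "hand_eye" (4x4, takes a point from camera to tool coordinates, whose origin is the TCP and whose axes are the tool frame's). Camera axes: x right, y down, z forward; pixel columns grow to the right and rows downward; lengths in m; the calibration is good to about 2 mm. A picture is of the moment at which its call begins: read the wrist's pose just before it. There is no depth.
- ctrl.close_job(): hands the job in, once; it reports no verdict.
The state is a dict: "clock": time; "joint_pos": joint angles; "qvel": joint speeds; "tau": joint torques, N m; "tool_pos": TCP position; "orientation": TCP orientation; "force": force on the tool from outside, world axes, zero at the start; "moment": the same for the moment, N m; "opening": finger opening in m.
Only numpy, scipy, OpenCV 4.12 (cv2) and the standard library are available. Lean on these libraries where they do the work, as an engineer would, in place of code of your own. Each camera call takes 0.05 s, during which the arm holds its last target.

## Working session

There is one attempt and no reset: what is moved stays moved. The work goes in short steps, Python scripts to look and compute and a tool call to move; the robot and the scene stay as the last step left them, time stands still between calls to the robot, and variables do not carry over. Pictures are saved under pics/ and viewed, and the job is handed in when it is done.

Besides the shell and the picture viewer there is one more tool, called in YAML: its name, and indented under it one key for each argument. send_rows: Moves the arm, as the interface text tells. Its arguments: {"type":"object","properties":{"deltas":{"type":"array","items":{"type":"object","properties":{"dx":{"type":"number"},"dy":{"type":"number"},"dz":{"type":"number"},"ax":{"type":"number"},"ay":{"type":"number"},"az":{"type":"number"},"fingers":{"type":"number"}}}}},"required":["deltas"]}

```bash
mkdir -p pics
python3 - <<'E'
from plant import ctrl
import cv2,numpy as np,json
o=ctrl.get_obs();print(o)
for n in ["side","top","wrist"]:
    s=ctrl.snapshot(n);cv2.imwrite(f"pics/{n}0.png",s["image"])
    print(n,{k:np.round(v,4).tolist() for k,v in s.items() if k!="image"})
E
```

```text
{'clock': 0.0, 'joint_pos': array([ 9.12187965e+01,  2.05904877e+01,  6.32771647e-01, -1.93322056e-02,
       -7.01354709e+01, -1.65060388e+01]), 'qvel': array([-0.0350979 ,  0.03181268, -0.05465388, -0.02422122,  0.03807158,
       -0.03232705]), 'tau': array([ 1.02587685e-03, -5.82712555e+01,  2.93052328e+01,  6.99737236e+00,
        6.85914667e-03, -1.48736490e-04]), 'tool_pos': array([0.17788824, 0.65066753, 0.25062821]), 'orientation': array([  5.47209197,  89.9050569 , -99.82173419]), 'force': array([ 1.20922934,  0.15636289, -0.82886004]), 'moment': array([-0.01104313,  0.0004424 , -0.01827501]), 'opening': 0.08731788523451842}
side {'fx': 415.949, 'fy': 415.949, 'cx': 279.2441, 'cy': 209.9221, 'R': [[0.8102, -0.5861, 0.0015], [-0.4391, -0.6088, -0.6607], [0.3881, 0.5346, -0.7507]], 't': [-0.3689, 0.2578, 0.9211]}
top {'fx': 409.3869, 'fy': 409.3869, 'cx': 275.1843, 'cy': 206.1955, 'R': [[-0.0067, -1.0, 0.0039], [-0.9966, 0.0064, -0.0826], [0.0826, -0.0044, -0.9966]], 't': [0.0043, 0.4819, 1.2014]}
wrist {'fx': 296.0485, 'fy': 296.0485, 'cx': 279.6194, 'cy': 210.934, 'hand_eye': [[0.0004, -0.2979, 0.9546, -0.1326], [-0.0002, -0.9546, -0.2979, 0.0816], [1.0, -0.0001, -0.0004, 0.0008], [0.0, 0.0, 0.0, 1.0]]}
```

View pics/side0.png

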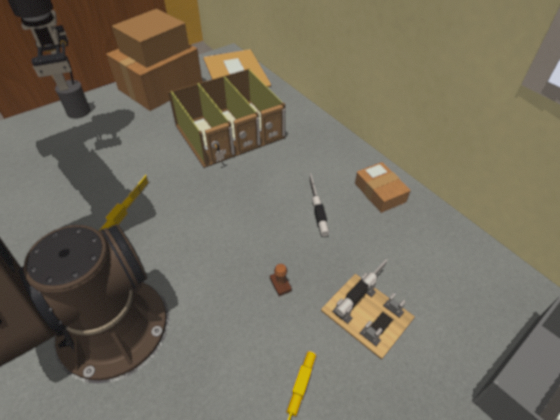

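View pics/top0.png

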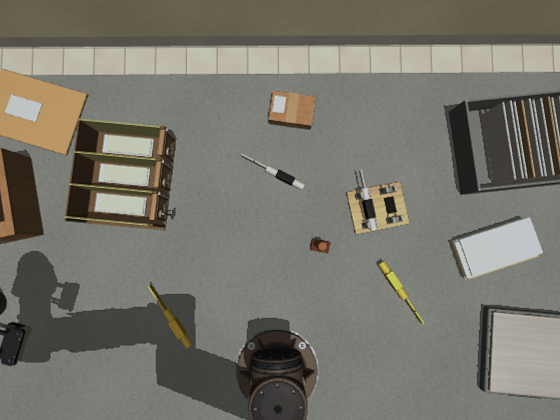

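View pics/wrist0.png

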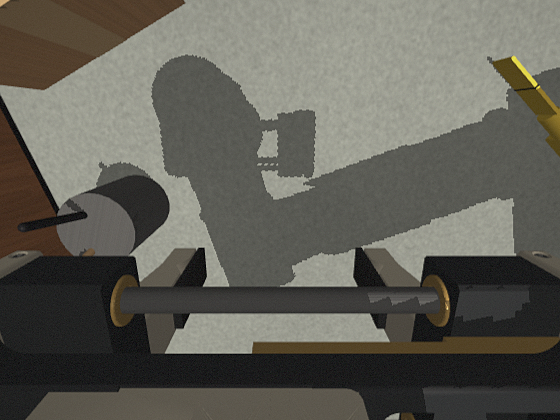

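```bash
cat > h.py <<'E'
import numpy as np,cv2,json
from scipy.spatial.transform import Rotation as Ro
from plant import ctrl
def snap(n,tag):
    o=ctrl.get_obs(); s=ctrl.snapshot(n)
    cv2.imwrite(f"pics/{n}{tag}.png",s["image"])
    K=np.array([[s["fx"],0,s["cx"]],[0,s["fy"],s["cy"]],[0,0,1]])
    if n=="wrist":
        T=np.eye(4);T[:3,:3]=Ro.from_euler("xyz",o["orientation"],degrees=True).as_matrix();T[:3,3]=o["tool_pos"]
        W=T@np.array(s["hand_eye"]); R=W[:3,:3].T; t=-R@W[:3,3]
    else: R,t=np.array(s["R"]),np.array(s["t"])
    json.dump(dict(K=K.tolist(),R=R.tolist(),t=t.tolist()),open(f"pics/{n}{tag}.json","w"))
    return s["image"],o
def cam(f):
    d=json.load(open(f"pics/{f}.json"));return [np.array(d[k]) for k in "KRt"]
def ray(f,px,z):
    K,R,t=cam(f);c=-R.T@t;d=R.T@np.linalg.solve(K,[px[0],px[1],1.]);return c+d*(z-c[2])/d[2]
def proj(f,X):
    K,R,t=cam(f);p=K@(R@np.array(X)+t);return p[:2]/p[2]
def tri(obs):
    A=[];b=[]
    for f,px in obs:
        K,R,t=cam(f);c=-R.T@t;d=R.T@np.linalg.solve(K,[px[0],px[1],1.]);d/=np.linalg.norm(d)
        P=np.eye(3)-np.outer(d,d);A.append(P);b.append(P@c)
    A=np.vstack(A);b=np.hstack(b);x,r,_,_=np.linalg.lstsq(A,b,rcond=None);return x,np.abs(A@x-b).max()
def crop(f,x0,y0,x1,y1,k,out):
    im=cv2.imread(f"pics/{f}.png")[y0:y1,x0:x1];im=cv2.resize(im,None,fx=k,fy=k,interpolation=cv2.INTER_CUBIC)
    for x in range((x0+9)//10*10,x1,10):
        cv2.line(im,(int((x+.5-x0)*k),0),(int((x+.5-x0)*k),6),(0,0,255),1);cv2.putText(im,str(x),(int((x-x0)*k),16),0,.35,(0,0,255))
    for y in range((y0+9)//10*10,y1,10):
        cv2.line(im,(0,int((y+.5-y0)*k)),(6,int((y+.5-y0)*k)),(0,0,255),1);cv2.putText(im,str(y),(8,int((y-y0)*k+6)),0,.35,(0,0,255))
    cv2.imwrite(f"pics/{out}.png",im)
E
python3 - <<'E'
from h import *
for n in ["side","top","wrist"]: snap(n,"1")
crop("top1",60,110,190,235,6,"c1")
crop("top1",230,80,420,250,4,"c2")
crop("side1",160,60,300,180,5,"c3")
for p in [(243,155),(286,178),(301,187)]: print(ray("top1",p,.018))
print(ray("top1",(170,222),.13),ray("top1",(378,207),.012))
E
```

```text
[0.63770504 0.09726393 0.018     ]
[ 0.56684897 -0.03191169  0.018     ]
[ 0.53932149 -0.07667826  0.018     ]
[0.43172513 0.28616906 0.13      ] [ 0.47811589 -0.3078127   0.012     ]
```

View pics/c1.png

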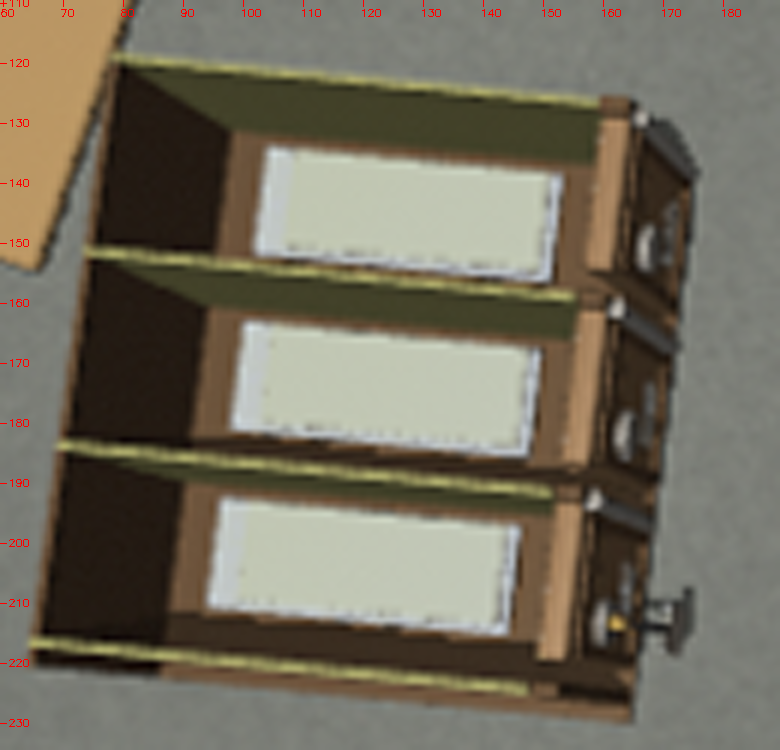

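View pics/c2.png

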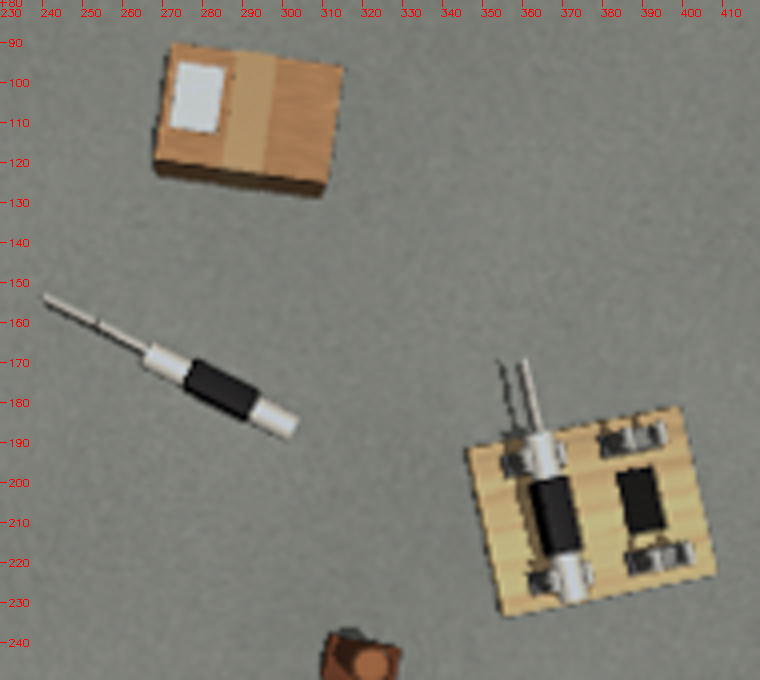

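View pics/c3.png

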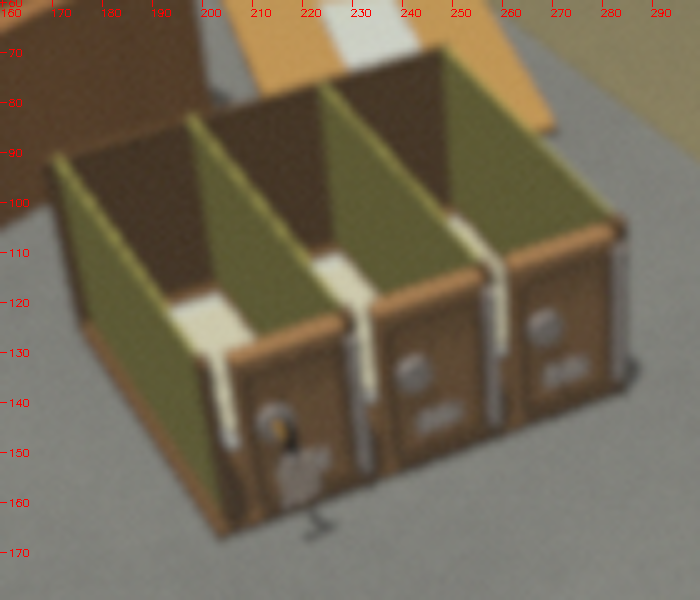

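Run:
```python
from h import *
o=ctrl.get_obs();R=Ro.from_euler("xyz",o["orientation"],degrees=True).as_matrix();print(R.round(3))
print("yaw of tool y",np.degrees(np.arctan2(R[1,1],R[0,1])))
tip=ray("top1",(240.5,153.5),.018);rear=ray("top1",(302.,187),.018);c=ray("top1",(285,177),.030)
print(tip,rear,np.linalg.norm(tip-rear),c,np.degrees(np.arctan2(*(tip-rear)[[1,0]])))
u=(tip-rear)/np.linalg.norm(tip-rear);print(tip-.15*u)
# gap via side: top-of-gap left
for z in(.065,.13): print(z,ray("side1",(203,131),z))
print(tri([("side1",(171,91)),("top1",(65,217))]),tri([("side1",(283,105)),("top1",(165,127))]))
```

```text
[[-0.     0.965 -0.264]
 [-0.001 -0.264 -0.965]
 [-1.     0.     0.001]]
yaw of tool y -15.289766491273587
[0.64234178 0.10480839 0.018     ] [ 0.53930276 -0.07967936  0.018     ] 0.2113120174489769 [ 0.56804194 -0.0285832   0.03      ] 60.816022703352424
[ 0.56919945 -0.02615038  0.018     ]
0.065 [0.46614897 0.41375768 0.065     ]
0.13 [0.43259576 0.33504632 0.13      ]
(array([0.44775583, 0.56880285, 0.13117655]), np.float64(0.0007302421416913729)) (array([0.69220275, 0.30507688, 0.12881557]), np.float64(0.0016880018283615406))
```

```bash
cat >> h.py <<'E'
def Rd(yaw):  # tool down, tool y at yaw
    a=np.radians(yaw);x=np.array([0,0,-1.]);y=np.array([np.cos(a),np.sin(a),0]);return np.column_stack([x,y,np.cross(x,y)])
def plan(p1,R1,n,p0=None,R0=None,f=None):
    o=ctrl.get_obs()
    if p0 is None: p0=o["tool_pos"];R0=Ro.from_euler("xyz",o["orientation"],degrees=True).as_matrix()
    rv=Ro.from_matrix(R0.T@R1).as_rotvec();st=np.degrees(rv)/5/n
    for k in range(n):
        Rk=R0@Ro.from_rotvec(rv*k/n).as_matrix();d=Rk.T@(np.array(p1)-p0)/n*1000
        print(json.dumps({a:b for a,b in zip(["dx","dy","dz","ax","ay","az"],[round(float(v),2) for v in [*d,*st]]) if abs(b)>=.02}|({} if f is None else {"fingers":f})),end=",")
        if k%12==11: print()
    print()
E
python3 -c "
from h import *
plan([.44,.20,.25],Rd(84.4),16)"
```

```text
{"dx": 0.09, "dy": 23.23, "dz": 22.87, "ax": -1.25},{"dx": 0.09, "dy": 20.61, "dz": 25.26, "ax": -1.25},{"dx": 0.09, "dy": 17.75, "dz": 27.34, "ax": -1.25},{"dx": 0.09, "dy": 14.68, "dz": 29.11, "ax": -1.25},{"dx": 0.09, "dy": 11.43, "dz": 30.53, "ax": -1.25},{"dx": 0.09, "dy": 8.05, "dz": 31.59, "ax": -1.25},{"dx": 0.09, "dy": 4.57, "dz": 32.28, "ax": -1.25},{"dx": 0.09, "dy": 1.04, "dz": 32.58, "ax": -1.25},{"dx": 0.09, "dy": -2.5, "dz": 32.5, "ax": -1.25},{"dx": 0.09, "dy": -6.01, "dz": 32.04, "ax": -1.25},{"dx": 0.08, "dy": -9.45, "dz": 31.2, "ax": -1.25},{"dx": 0.08, "dy": -12.78, "dz": 29.99, "ax": -1.25},
{"dx": 0.08, "dy": -15.96, "dz": 28.42, "ax": -1.25},{"dx": 0.08, "dy": -18.95, "dz": 26.52, "ax": -1.25},{"dx": 0.08, "dy": -21.72, "dz": 24.31, "ax": -1.25},{"dx": 0.08, "dy": -24.23, "dz": 21.81, "ax": -1.25},
```

send_rows:
  deltas:
    - {"dy": 23.2,"dz": 22.9,"ax": -1.25}
    - {"dy": 20.6,"dz": 25.3,"ax": -1.25}
    - {"dy": 17.8,"dz": 27.3,"ax": -1.25}
    - {"dy": 14.7,"dz": 29.1,"ax": -1.25}
    - {"dy": 11.4,"dz": 30.5,"ax": -1.25}
    - {"dy": 8,"dz": 31.6,"ax": -1.25}
    - {"dy": 4.6,"dz": 32.3,"ax": -1.25}
    - {"dy": 1,"dz": 32.6,"ax": -1.25}
    - {"dy": -2.5,"dz": 32.5,"ax": -1.25}
    - {"dy": -6,"dz": 32,"ax": -1.25}
    - {"dy": -9.5,"dz": 31.2,"ax": -1.25}
    - {"dy": -12.8,"dz": 30,"ax": -1.25}

```text
validation failed for argument at $.de...
```

send_rows:
  deltas:
    - {"dy": -16,"dz": 28.4,"ax": -1.25}
    - {"dy": -19,"dz": 26.5,"ax": -1.25}
    - {"dy": -21.7,"dz": 24.3,"ax": -1.25}
    - {"dy": -24.2,"dz": 21.8,"ax": -1.25}
    - {}

```text
validation failed for argument at $.de...
```

```bash
python3 -c "
from h import *
im,o=snap('wrist','2');print(o)"
```

```text
{'clock': 0.3, 'joint_pos': array([ 9.12208166e+01,  2.05646082e+01,  6.66746060e-01, -5.79601813e-03,
       -7.01353850e+01, -1.65086133e+01]), 'qvel': array([-0.01159394, -0.18532346,  0.16498439,  0.02953883,  0.00718473,
       -0.03288804]), 'tau': array([-5.63064277e-04, -5.81816483e+01,  2.92818743e+01,  6.99009150e+00,
        9.23544023e-03, -1.11207603e-04]), 'tool_pos': array([0.17793744, 0.65097089, 0.25122118]), 'orientation': array([  7.19926835,  89.9663091 , -98.09049937]), 'force': array([-0.76616205,  0.08924344,  0.04829436]), 'moment': array([-0.08483092, -0.01793729,  0.0299567 ]), 'opening': 0.08773505479471651}
```

View pics/wrist2.png

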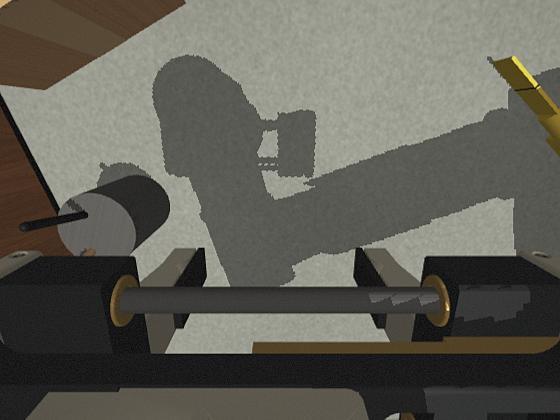

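send_rows:
  deltas:
    - {"dx": 0.0,"dy": 23.2,"dz": 22.9,"ax": -1.25,"ay": 0.0,"az": 0.0,"fingers": 1.0}

```text
clock: 0.48
tool_pos: [0.1937, 0.6236, 0.2507]
orientation: [8.3, 90.0, -90.5]
force: [0.8, 0.1, -0.5]
opening: 0.0876
```

send_rows:
  deltas:
    - {"dx": 0,"dy": 20.6,"dz": 25.3,"ax": -1.25,"ay": 0,"az": 0,"fingers": 1}
    - {"dx": 0,"dy": 17.8,"dz": 27.3,"ax": -1.25,"ay": 0,"az": 0,"fingers": 1}
    - {"dx": 0,"dy": 14.7,"dz": 29.1,"ax": -1.25,"ay": 0,"az": 0,"fingers": 1}
    - {"dx": 0,"dy": 11.4,"dz": 30.5,"ax": -1.25,"ay": 0,"az": 0,"fingers": 1}
    - {"dx": 0,"dy": 8,"dz": 31.6,"ax": -1.25,"ay": 0,"az": 0,"fingers": 1}
    - {"dx": 0,"dy": 4.6,"dz": 32.3,"ax": -1.25,"ay": 0,"az": 0,"fingers": 1}
    - {"dx": 0,"dy": 1,"dz": 32.6,"ax": -1.25,"ay": 0,"az": 0,"fingers": 1}
    - {"dx": 0,"dy": -2.5,"dz": 32.5,"ax": -1.25,"ay": 0,"az": 0,"fingers": 1}
    - {"dx": 0,"dy": -6,"dz": 32,"ax": -1.25,"ay": 0,"az": 0,"fingers": 1}
    - {"dx": 0,"dy": -9.5,"dz": 31.2,"ax": -1.25,"ay": 0,"az": 0,"fingers": 1}
    - {"dx": 0,"dy": -12.8,"dz": 30,"ax": -1.25,"ay": 0,"az": 0,"fingers": 1}

```text
clock: 1.85
tool_pos: [0.3755, 0.3122, 0.2518]
orientation: [91.0, 90.0, 61.0]
force: [0.1, -0.1, 0.4]
opening: 0.0879
```

send_rows:
  deltas:
    - {"dx": 0,"dy": -16,"dz": 28.4,"ax": -1.25,"ay": 0,"az": 0,"fingers": 1}
    - {"dx": 0,"dy": -19,"dz": 26.5,"ax": -1.25,"ay": 0,"az": 0,"fingers": 1}
    - {"dx": 0,"dy": -21.7,"dz": 24.3,"ax": -1.25,"ay": 0,"az": 0,"fingers": 1}
    - {"dx": 0,"dy": -24.2,"dz": 21.8,"ax": -1.25,"ay": 0,"az": 0,"fingers": 1}
    - {"dx": 0,"dy": 0,"dz": 0,"ax": 0,"ay": 0,"az": 0,"fingers": 1}

```text
clock: 2.48
tool_pos: [0.4416, 0.1993, 0.2516]
orientation: [3.6, 90.0, -1.8]
force: [-0.2, -0.4, 0.6]
opening: 0.0876
```

```bash
python3 -c "
from h import *
im,o=snap('wrist','2');print(o)"
```

```text
{'clock': 2.475, 'joint_pos': array([ 4.76144146e+01,  2.31750077e+00, -2.25883356e+01,  4.28900096e-03,
       -6.50908309e+01,  1.27008477e+02]), 'qvel': array([ 2.12885709, -0.03533045,  0.11846086, -0.21249321,  0.16388535,
       -5.24683786]), 'tau': array([-8.96843299e-01, -3.16513824e+01,  2.82786745e+01,  6.69927433e+00,
       -2.10403791e-02,  1.28620081e+00]), 'tool_pos': array([0.44155945, 0.19925761, 0.25164493]), 'orientation': array([ 3.57780618, 89.99487755, -1.79749582]), 'force': array([-0.21797809, -0.40228118,  0.63826829]), 'moment': array([-0.0602022 , -0.10453745,  0.02949048]), 'opening': 0.08763592858753584}
```

View pics/wrist2.png

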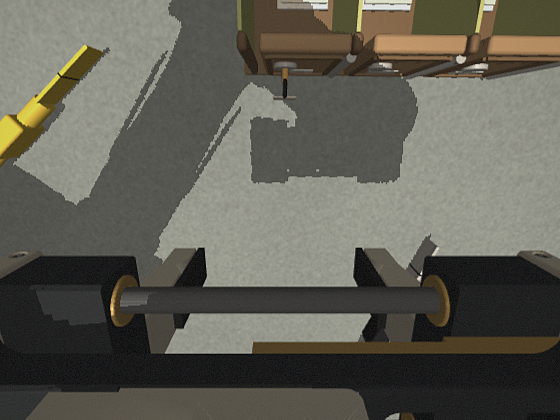

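```bash
python3 -c "
from h import *
crop('wrist2',225,0,385,110,5,'c4')"
```

```text
(no output)
```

View pics/c4.png

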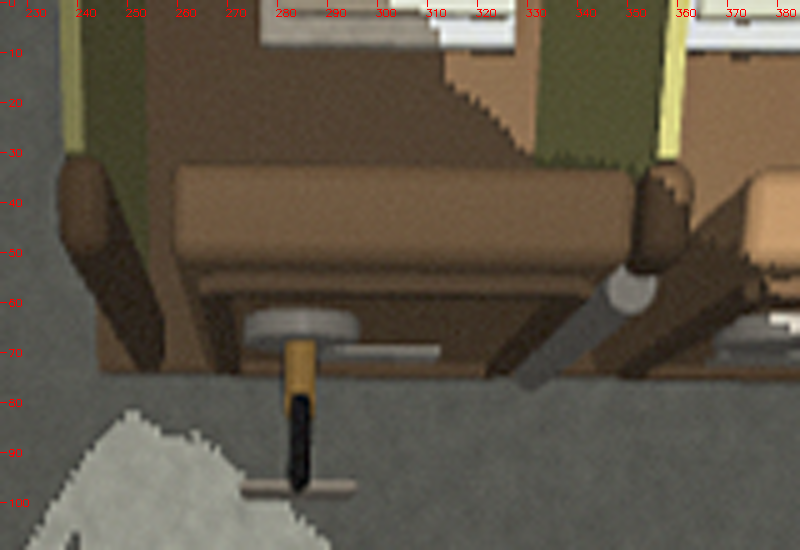

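```bash
python3 -c "
from h import *
r=lambda p,z:ray('wrist2',p,z).round(4)
print('top z.13: post R front',r((246,48),.13),'post L',r((236.5,44),.13),'door L front',r((260,50),.13),'door R front',r((351,51),.13),'back door L',r((260,33),.13),'back R',r((351,33),.13))
print('post2 L',r((352.5,44),.13),'R',r((363,44),.13))
print('z.006 post R',r((257,73.5),.006),'door L',r((267.5,74),.006),'door R',r((322,75),.006))
print('base front z0',r((244,74),.0),r((349,75.5),.0))
print('key bow',r((284.5,97),.075),'lock',r((285,65),.075))
print('mid walls', r((239.5,25),.13),r((358.5,25),.13))
"
```

```text
top z.13: post R front [0.4287 0.3329 0.13  ] post L [0.4218 0.3363 0.13  ] door L front [0.4392 0.3305 0.13  ] door R front [0.5089 0.3232 0.13  ] back door L [0.4406 0.342  0.13  ] back R [0.5092 0.3355 0.13  ]
post2 L [0.5102 0.3279 0.13  ] R [0.5182 0.3272 0.13  ]
z.006 post R [0.428  0.3315 0.006 ] door L [0.4401 0.3298 0.006 ] door R [0.5036 0.3228 0.006 ]
base front z0 [0.4122 0.3333 0.    ] [0.5364 0.3199 0.    ]
key bow [0.4562 0.2985 0.075 ] lock [0.4592 0.3268 0.075 ]
mid walls [0.4258 0.3487 0.13  ] [0.5149 0.3403 0.13  ]
```

```bash
python3 -c "
from h import *
plan([.569,-.026,.18],Rd(60.8),8,[.4411,.199,.2514],Rd(84.6))"
```

```text
{"dx": 8.93, "dy": -26.5, "dz": 18.56, "ax": 0.59},{"dx": 8.93, "dy": -25.5, "dz": 19.91, "ax": 0.59},{"dx": 8.93, "dy": -24.43, "dz": 21.21, "ax": 0.59},{"dx": 8.93, "dy": -23.29, "dz": 22.45, "ax": 0.59},{"dx": 8.93, "dy": -22.1, "dz": 23.63, "ax": 0.59},{"dx": 8.93, "dy": -20.84, "dz": 24.74, "ax": 0.59},{"dx": 8.93, "dy": -19.53, "dz": 25.79, "ax": 0.59},{"dx": 8.93, "dy": -18.17, "dz": 26.77, "ax": 0.59},
```

send_rows:
  deltas:
    - {"dx": 9,"dy": -26.5,"dz": 18.6,"ax": 0.6,"ay": 0,"az": 0,"fingers": 1}
    - {"dx": 9,"dy": -25.5,"dz": 19.9,"ax": 0.6,"ay": 0,"az": 0,"fingers": 1}
    - {"dx": 9,"dy": -24.4,"dz": 21.2,"ax": 0.6,"ay": 0,"az": 0,"fingers": 1}
    - {"dx": 9,"dy": -23.3,"dz": 22.5,"ax": 0.6,"ay": 0,"az": 0,"fingers": 1}
    - {"dx": 9,"dy": -22.1,"dz": 23.6,"ax": 0.6,"ay": 0,"az": 0,"fingers": 1}
    - {"dx": 9,"dy": -20.8,"dz": 24.7,"ax": 0.6,"ay": 0,"az": 0,"fingers": 1}
    - {"dx": 9,"dy": -19.5,"dz": 25.8,"ax": 0.6,"ay": 0,"az": 0,"fingers": 1}
    - {"dx": 9,"dy": -18.2,"dz": 26.8,"ax": 0.6,"ay": 0,"az": 0,"fingers": 1}
    - {"dx": 0,"dy": 0,"dz": 0,"ax": 0,"ay": 0,"az": 0,"fingers": 1}

```text
clock: 3.65
tool_pos: [0.5693, -0.0249, 0.1784]
orientation: [-133.6, 89.9, -163.1]
force: [0.1, -0.5, -0.0]
opening: 0.0877
```

```bash
python3 -c "
from h import *
im,o=snap('wrist','3');print(o['tool_pos'],o['joint_pos'],o['qvel'])
crop('wrist3',160,0,400,180,3,'c5')"
```

```text
[ 0.5693185  -0.02491514  0.1784114 ] [ 1.71619745e+01  1.41678506e+01 -1.85603640e+01 -6.05456098e-04
 -5.73743745e+01  1.33363734e+02] [ 1.79774647 -1.52855741 -0.47278127 -0.2198133  -0.47646837  0.12102501]
```

View pics/wrist3.png

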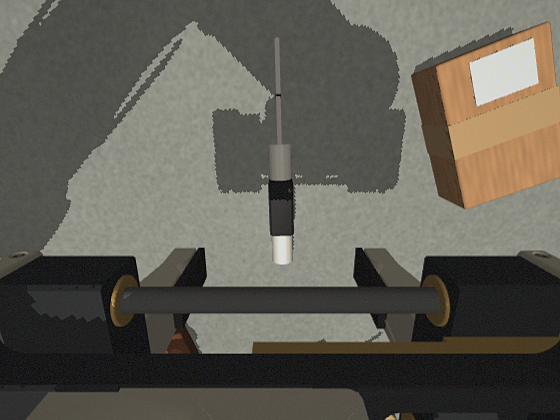

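View pics/c5.png

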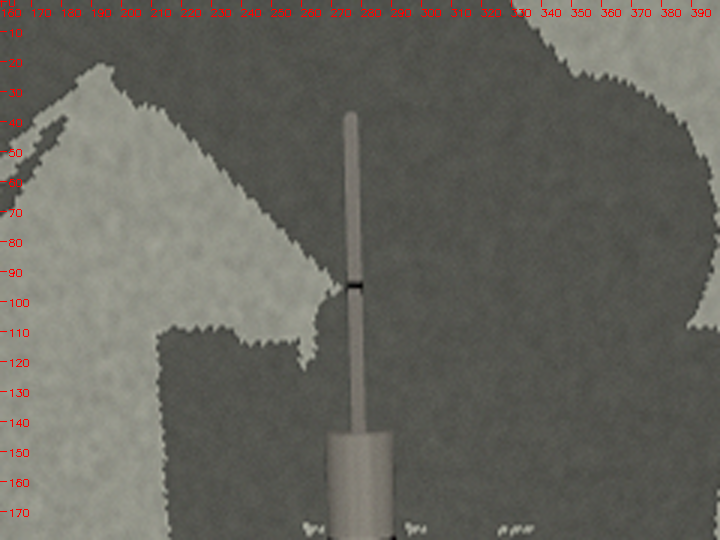

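```bash
python3 -c "
from h import *
crop('wrist3',250,135,320,275,5,'c6')
tip=ray('wrist3',(276.5,37),.033);ln=ray('wrist3',(278,95),.033);b=ray('wrist3',(279,144),.033)
print(tip,ln,b,np.linalg.norm(tip-ln),np.linalg.norm(tip-b))
d=b-tip;print(np.degrees(np.arctan2(-d[1],-d[0])))
for u,v in((276.5,37),(278,95),(279,144)):pass
"
```

```text
[0.63887404 0.10218134 0.033     ] [0.61775236 0.06244482 0.033     ] [0.59780865 0.02544735 0.033     ] 0.045001290851362896 0.08703143069417543
61.84584150176189
```

View pics/c6.png

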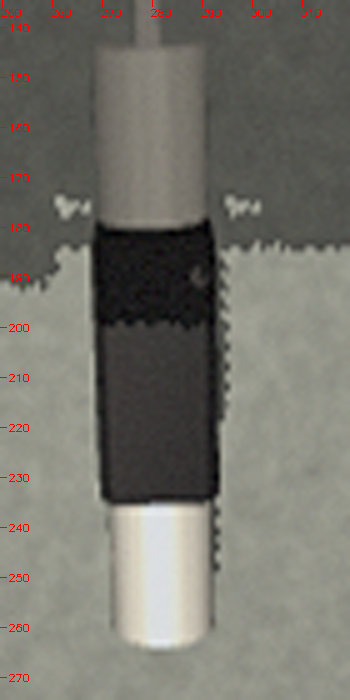

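```bash
python3 -c "
from h import *
a=[ray('wrist3',p,.036) for p in((268.3,179.5),(290.5,179.5),(270.2,234.5),(291.2,234.5))]
f=(a[0]+a[1])/2;b=(a[2]+a[3])/2
print(f,b,(f+b)/2,np.linalg.norm(f-b),np.linalg.norm(a[0]-a[1]),np.linalg.norm(a[2]-a[3]));d=f-b;print(np.degrees(np.arctan2(d[1],d[0])))
tip=ray('wrist3',(276.5,37),.033)
for c in((f+b)/2,):
  d=tip-c;print(np.linalg.norm(d[:2]),np.degrees(np.arctan2(d[1],d[0])))
a=np.radians(61.8);print(tip[:2]-.15*np.array([np.cos(a),np.sin(a)]))
o=ctrl.get_obs();R=Ro.from_euler('xyz',o['orientation'],degrees=True).as_matrix();print('yaw',np.degrees(np.arctan2(R[1,1],R[0,1])))
"
```

```text
[ 0.58214152 -0.003003    0.036     ] [ 0.55585867 -0.05209509  0.036     ] [ 0.5690001  -0.02754904  0.036     ] 0.055685021363751926 0.02090954292959186 0.020959114802483806
61.836370354551896
0.14735107517747034 61.692697843068565
[ 0.56799142 -0.03001418]
yaw 60.61281614977475
```

```bash
python3 -c "
from h import *
plan([.5687,-.0283,.030],Rd(61.8),1)"
```

```text
{"dx": 148.92, "dy": -3.67, "dz": 1.82, "ax": -0.24},
```

send_rows:
  deltas:
    - {"dx": 40,"dy": -3.6,"dz": 1.8,"ax": -0.24,"ay": 0,"az": 0,"fingers": 1}
    - {"dx": 40,"dy": 0,"dz": 0,"ax": 0,"ay": 0,"az": 0,"fingers": 1}
    - {"dx": 35,"dy": 0,"dz": 0,"ax": 0,"ay": 0,"az": 0,"fingers": 1}
    - {"dx": 22,"dy": 0,"dz": 0,"ax": 0,"ay": 0,"az": 0,"fingers": 1}
    - {"dx": 10,"dy": 0,"dz": 0,"ax": 0,"ay": 0,"az": 0,"fingers": 0.8}
    - {"dx": 0,"dy": 0,"dz": 0,"ax": 0,"ay": 0,"az": 0,"fingers": 0.6}

```text
clock: 4.45
tool_pos: [0.5688, -0.0275, 0.0326]
orientation: [-127.9, 90.0, -155.9]
force: [-0.1, -0.2, 0.7]
opening: 0.073
```

```bash
python3 -c "
from h import *
o=ctrl.get_obs();R=Ro.from_euler('xyz',o['orientation'],degrees=True).as_matrix();print(o['tool_pos'],o['force'],'yaw',np.degrees(np.arctan2(R[1,1],R[0,1])),R[:,0])"
```

```text
[ 0.56883851 -0.02747056  0.03261457] [-0.13164709 -0.24661644  0.72643272] yaw 61.963801649631584 [-3.11931153e-04 -1.39213349e-04 -9.99999942e-01]
```

send_rows:
  deltas:
    - {"dx": 1,"dy": 0,"dz": 0,"ax": 0,"ay": 0,"az": 0,"fingers": 0.4}
    - {"dx": 0,"dy": 0,"dz": 0,"ax": 0,"ay": 0,"az": 0,"fingers": 0.3}
    - {"dx": 0,"dy": 0,"dz": 0,"ax": 0,"ay": 0,"az": 0,"fingers": 0}
    - {"dx": 0,"dy": 0,"dz": 0,"ax": 0,"ay": 0,"az": 0,"fingers": 0}
    - {"dx": 0,"dy": 0,"dz": 0,"ax": 0,"ay": 0,"az": 0,"fingers": 0}

```text
clock: 5.08
tool_pos: [0.5689, -0.0282, 0.0316]
orientation: [42.1, 90.0, 14.0]
force: [-0.2, -0.4, 2.0]
opening: 0.0236
```

```bash
python3 -c "
from h import *
im,o=snap('wrist','4');print(o['tool_pos'],o['force'],o['opening'])
crop('wrist4',200,0,360,210,3,'c7')"
```

```text
[ 0.56888784 -0.02822564  0.03164257] [-0.21962545 -0.36617779  2.02337665] 0.02362401180822788
```

View pics/wrist4.png

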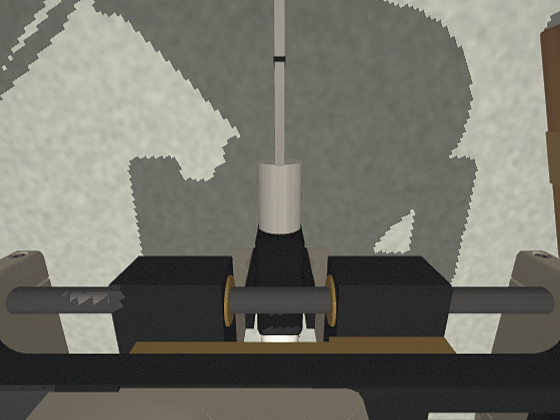

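```bash
python3 -c "
from h import *
crop('wrist4',255,0,305,245,3,'c7')
o=ctrl.get_obs();R=Ro.from_euler('xyz',o['orientation'],degrees=True).as_matrix()
for n,p,z in(('line',(279.5,58.5),.033),('bladebase',(279.8,163),.033),('top row',(279.,0),.033)):
  print(n,R.T@(ray('wrist4',p,z)-o['tool_pos'])*1000)
"
```

```text
line [ -1.32957474 103.273924     0.71563554]
bladebase [-1.33040189 61.56557613  0.83378042]
top row [ -1.32918774 123.34446458   0.53256585]
```

View pics/c7.png

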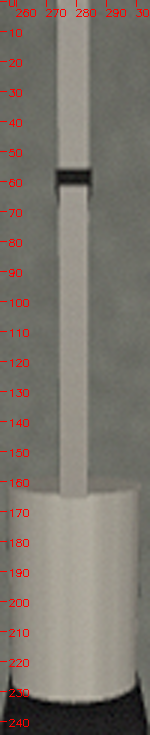

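```bash
python3 -c "
from h import *
plan([.4117,.1279,.0786],Rd(84),9,np.array([.5689,-.0282,.0786]),Rd(61.9))"
```

```text
{"dy": 7.07, "dz": -23.58, "ax": -0.49},{"dy": 8.08, "dz": -23.25, "ax": -0.49},{"dy": 9.07, "dz": -22.89, "ax": -0.49},{"dy": 10.04, "dz": -22.48, "ax": -0.49},{"dy": 10.99, "dz": -22.03, "ax": -0.49},{"dy": 11.92, "dz": -21.53, "ax": -0.49},{"dy": 12.84, "dz": -21.0, "ax": -0.49},{"dy": 13.72, "dz": -20.43, "ax": -0.49},{"dy": 14.59, "dz": -19.83, "ax": -0.49},
```

send_rows:
  deltas:
    - {"dx": -23,"dy": 0,"dz": 0,"ax": 0,"ay": 0,"az": 0,"fingers": 0}
    - {"dx": -24,"dy": 0,"dz": 0,"ax": 0,"ay": 0,"az": 0,"fingers": 0}
    - {"dx": 0,"dy": 7.1,"dz": -23.6,"ax": -0.49,"ay": 0,"az": 0,"fingers": 0}
    - {"dx": 0,"dy": 8.1,"dz": -23.3,"ax": -0.49,"ay": 0,"az": 0,"fingers": 0}
    - {"dx": 0,"dy": 9.1,"dz": -22.9,"ax": -0.49,"ay": 0,"az": 0,"fingers": 0}
    - {"dx": 0,"dy": 10,"dz": -22.5,"ax": -0.49,"ay": 0,"az": 0,"fingers": 0}
    - {"dx": 0,"dy": 11,"dz": -22,"ax": -0.49,"ay": 0,"az": 0,"fingers": 0}
    - {"dx": 0,"dy": 11.9,"dz": -21.5,"ax": -0.49,"ay": 0,"az": 0,"fingers": 0}
    - {"dx": 0,"dy": 12.8,"dz": -21,"ax": -0.49,"ay": 0,"az": 0,"fingers": 0}
    - {"dx": 0,"dy": 13.7,"dz": -20.4,"ax": -0.49,"ay": 0,"az": 0,"fingers": 0}
    - {"dx": 0,"dy": 14.6,"dz": -19.8,"ax": -0.49,"ay": 0,"az": 0,"fingers": 0}
    - {"dx": 0,"dy": 0,"dz": 0,"ax": 0,"ay": 0,"az": 0,"fingers": 0}

```text
clock: 6.62
tool_pos: [0.4108, 0.1285, 0.0786]
orientation: [180.0, 90.0, 174.1]
force: [0.4, -0.9, -1.9]
opening: 0.0241
```

```bash
cat > look.py <<'E'
import sys
from h import *
t=sys.argv[1]
for n in sys.argv[2:]: im,o=snap(n,t)
o=ctrl.get_obs();R=Ro.from_euler('xyz',o['orientation'],degrees=True).as_matrix();print(o['clock'],o['tool_pos'].round(4),o['force'].round(1),'yaw',np.degrees(np.arctan2(R[1,1],R[0,1])),R[:,0].round(4),o['joint_pos'].round(1),o['opening'])
E
python3 look.py 5 wrist side top
python3 -c "
from h import *
crop('top5',140,180,240,260,7,'c8');crop('side5',160,100,290,220,5,'c9')"
```

```text
6.775 [0.4119 0.1278 0.0786] [-1.1 -0.4 -1.5] yaw 83.95525855835359 [ 1.e-04 -0.e+00 -1.e+00] [ 43.6   9.1 -42.    0.  -38.8 130.3] 0.02366661382750023
```

View pics/wrist5.png

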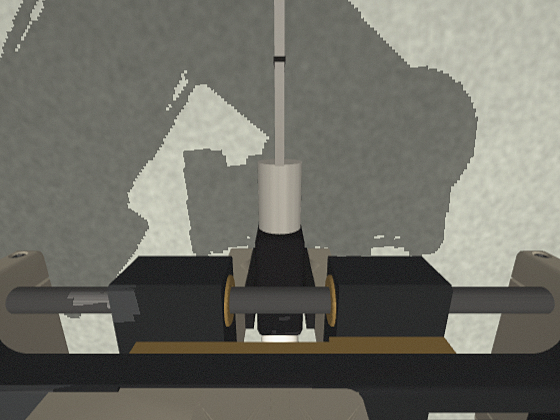

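View pics/c8.png

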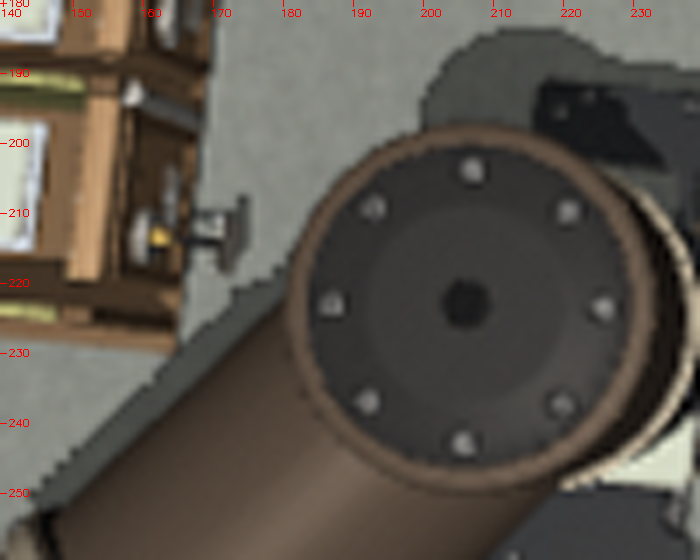

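View pics/c9.png

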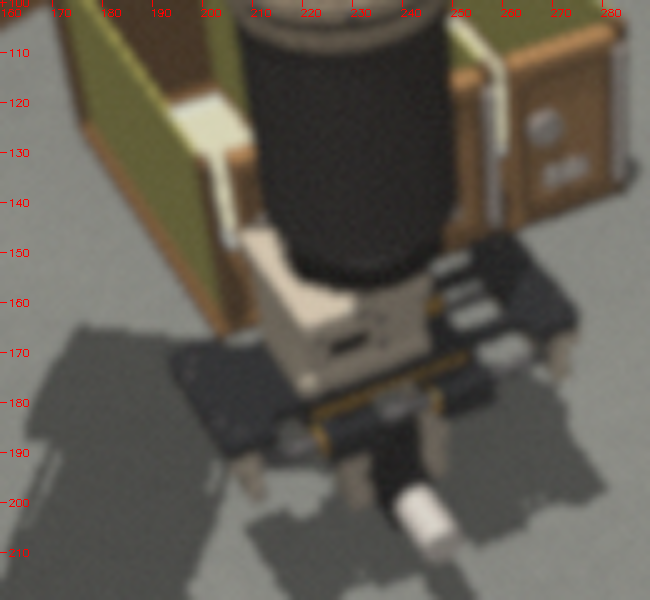

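send_rows:
  deltas:
    - {"dx": 0,"dy": 13,"dz": 0,"ax": 0,"ay": 0,"az": 0,"fingers": 0}
    - {"dx": 0,"dy": 13,"dz": 0,"ax": 0,"ay": 0,"az": 0,"fingers": 0}
    - {"dx": 0,"dy": 12,"dz": 0,"ax": 0,"ay": 0,"az": 0,"fingers": 0}
    - {"dx": 0,"dy": 10,"dz": 0,"ax": 0,"ay": 0,"az": 0,"fingers": 0}
    - {"dx": 0,"dy": 0,"dz": 0,"ax": 0,"ay": 0,"az": 0,"fingers": 0}

```text
clock: 7.4
tool_pos: [0.4169, 0.1765, 0.0785]
orientation: [-5.1, 90.0, -11.1]
force: [-0.1, 0.3, -1.7]
opening: 0.0234
```

```bash
python3 look.py 6 wrist side
python3 -c "
from h import *
crop('wrist6',200,0,360,110,5,'c10');crop('side6',160,100,290,220,5,'c11')"
```

```text
7.5 [0.4165 0.1756 0.0784] [-0.3  0.1 -0.7] yaw 83.98263864795514 [-4.e-04 -3.e-04 -1.e+00] [ 48.   11.  -39.5  -0.  -39.5 126. ] 0.02379700736367534
```

View pics/c10.png

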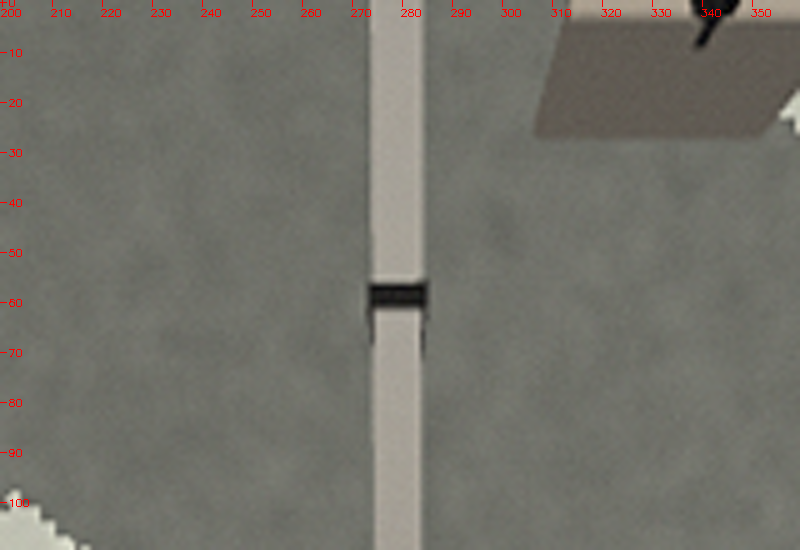

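View pics/c11.png

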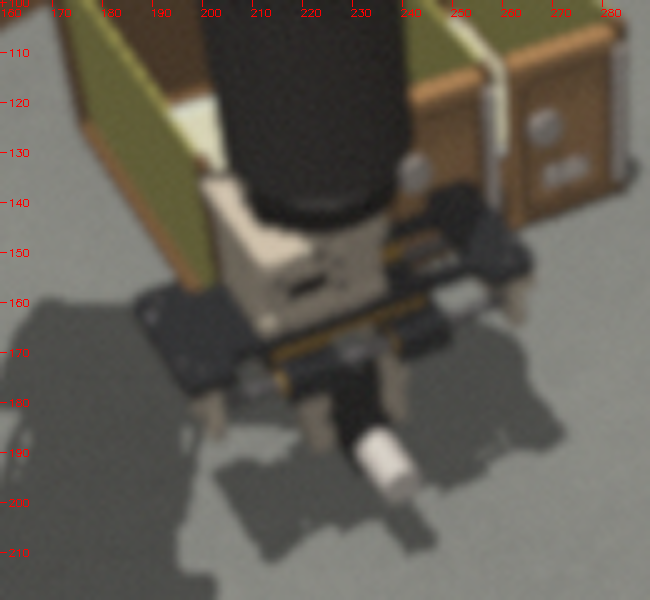

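send_rows:
  deltas:
    - {"dx": 0,"dy": 3,"dz": 0,"ax": 0,"ay": 0,"az": 0,"fingers": 0}
    - {"dx": 0,"dy": 0,"dz": 0,"ax": 0,"ay": 0,"az": 0,"fingers": 0}

```text
clock: 7.75
tool_pos: [0.4171, 0.1786, 0.0786]
orientation: [47.9, 90.0, 41.8]
force: [0.5, -0.1, -0.4]
opening: 0.024
```

```bash
python3 look.py 7 wrist
python3 -c "
from h import *
crop('wrist7',220,0,360,60,5,'c12')"
```

```text
7.8 [0.4171 0.1786 0.0786] [ 0.2  0.6 -1.3] yaw 83.95928799161896 [ 1.e-04  1.e-04 -1.e+00] [ 48.2  11.1 -39.3   0.  -39.5 125.8] 0.023591891070606403
```

View pics/c12.png

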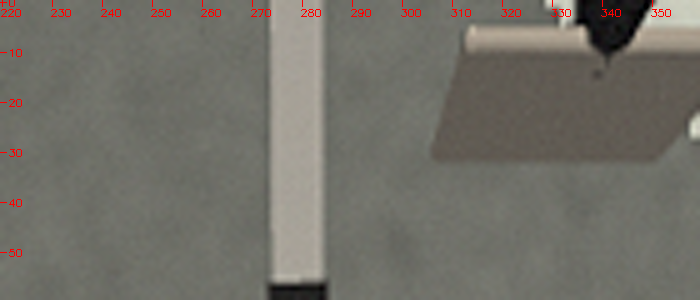

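send_rows:
  deltas:
    - {"dx": 0,"dy": 4,"dz": 0,"ax": 0,"ay": 0,"az": 0,"fingers": 0}
    - {"dx": 0,"dy": 4,"dz": 0,"ax": 0,"ay": 0,"az": 0,"fingers": 0}
    - {"dx": 0,"dy": 0,"dz": 0,"ax": 0,"ay": 0,"az": 0,"fingers": 0}

```text
clock: 8.18
tool_pos: [0.418, 0.187, 0.0786]
orientation: [43.4, 90.0, 37.3]
force: [-0.0, 0.0, -1.5]
opening: 0.0242
```

```bash
python3 look.py 8 wrist
python3 -c "
from h import *
crop('wrist8',220,0,360,60,5,'c13')"
```

```text
8.225 [0.4179 0.1868 0.0785] [-0.3 -0.2 -1.4] yaw 83.9774347220091 [-0.  0. -1.] [ 48.9  11.5 -38.8  -0.  -39.7 125.1] 0.02379550284001694
```

View pics/c13.png

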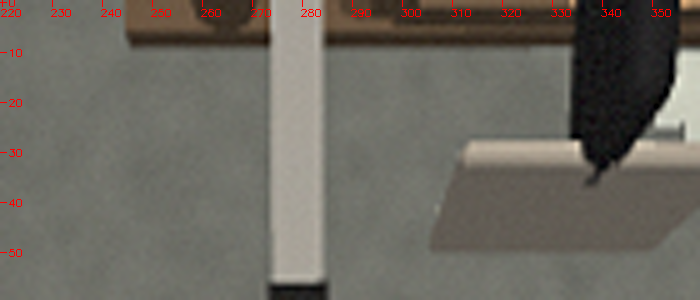

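send_rows:
  deltas:
    - {"dx": 0,"dy": 4,"dz": 0,"ax": 0,"ay": 0,"az": 0,"fingers": 0}
    - {"dx": 0,"dy": 4,"dz": 0,"ax": 0,"ay": 0,"az": 0,"fingers": 0}
    - {"dx": 0,"dy": 4,"dz": 0,"ax": 0,"ay": 0,"az": 0,"fingers": 0}

```text
clock: 8.6
tool_pos: [0.4192, 0.1989, 0.0786]
orientation: [46.4, 90.0, 40.4]
force: [-0.3, 0.1, -0.8]
opening: 0.0238
```

```bash
python3 look.py 9 wrist
python3 -c "
from h import *
crop('wrist9',230,0,350,60,6,'c14')"
```

```text
8.65 [0.4194 0.1993 0.0786] [-0.3 -0.1 -2. ] yaw 83.97896020814098 [ 3.e-04  2.e-04 -1.e+00] [ 49.8  12.  -38.1   0.  -39.9 124.2] 0.024191437320724547
```

View pics/c14.png

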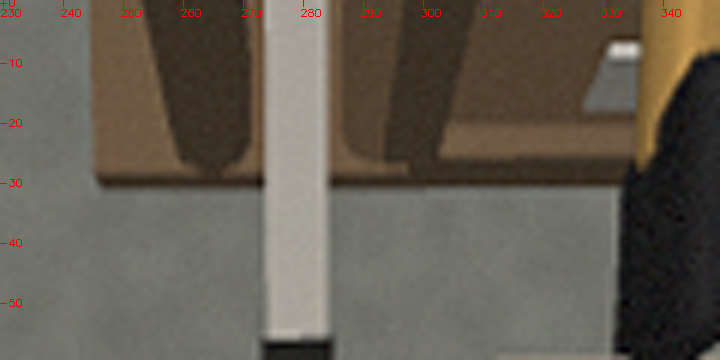

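send_rows:
  deltas:
    - {"dx": 0,"dy": 5,"dz": -0.3,"ax": 0,"ay": 0,"az": 0,"fingers": 0}
    - {"dx": 0,"dy": 5,"dz": -0.3,"ax": 0,"ay": 0,"az": 0,"fingers": 0}
    - {"dx": 0,"dy": 5,"dz": 0,"ax": 0,"ay": 0,"az": 0,"fingers": 0}
    - {"dx": 0,"dy": 5,"dz": 0,"ax": 0,"ay": 0,"az": 0,"fingers": 0}
    - {"dx": 0,"dy": 4,"dz": 0,"ax": 0,"ay": 0,"az": 0,"fingers": 0}
    - {"dx": 0,"dy": 0,"dz": 0,"ax": 0,"ay": 0,"az": 0,"fingers": 0}

```text
clock: 9.4
tool_pos: [0.4211, 0.2227, 0.0785]
orientation: [4.6, 90.0, -1.4]
force: [-0.9, -0.1, -1.7]
opening: 0.0236
```

```bash
python3 look.py 10 wrist
python3 -c "
from h import *
crop('wrist10',220,0,360,110,5,'c15')"
```

```text
9.45 [0.421  0.2225 0.0785] [-0.4 -0.5 -0.6] yaw 83.97426000984213 [-1.e-04 -1.e-04 -1.e+00] [ 51.6  13.  -36.6  -0.  -40.4 122.4] 0.023591811340564397
```

View pics/c15.png

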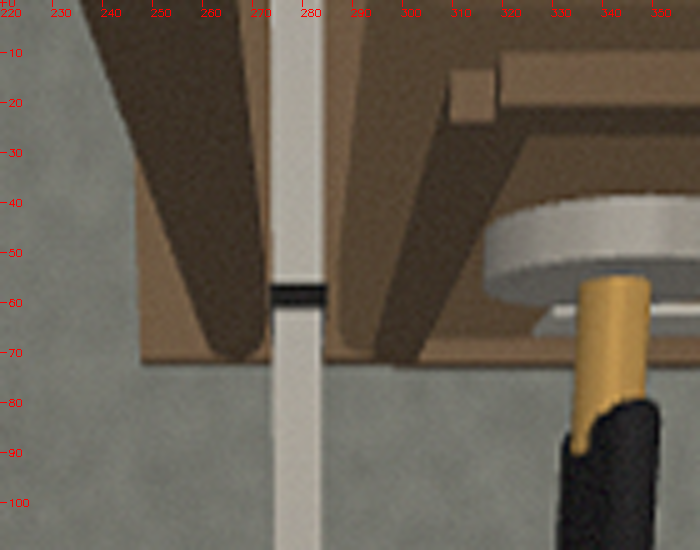

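```bash
python3 -c "
from h import *
o=ctrl.get_obs();R=Ro.from_euler('xyz',o['orientation'],degrees=True).as_matrix()
f=lambda n,p,z:print(n,(R.T@(ray('wrist10',p,z)-o['tool_pos'])*1000).round(2))
f('line',(279,58.5),.080);f('base z0',(260,72),0);f('base z6',(260,70.5),.006);f('door bottom edge',(298,71),.006)
f('door bottom R',(355,66.5),.006);f('post right edge mid z?',(272,45),.012);f('gapL z6',(272.5,68),.006);f('gapR z6',(288,66),.006)
f('escutcheon c',(341,58),.075);f('key shaft',(342,57),.075)
"
```

```text
line [ -1.51 103.24   0.29]
base z0 [ 78.49 109.31 -12.23]
base z6 [ 72.49 109.35 -11.85]
door bottom edge [ 72.49 109.06  12.19]
door bottom R [ 72.48 111.65  48.06]
post right edge mid z? [ 66.49 122.46  -4.01]
gapL z6 [ 72.49 110.79  -3.93]
gapR z6 [ 72.49 111.94   5.84]
escutcheon c [  3.49 104.3   26.01]
key shaft [  3.49 104.67  26.4 ]
```

send_rows:
  deltas:
    - {"dx": 0,"dy": 3,"dz": 0,"ax": 0,"ay": 0,"az": 0,"fingers": 0}
    - {"dx": 0,"dy": 2.7,"dz": 0,"ax": 0,"ay": 0,"az": 0,"fingers": 0}
    - {"dx": 0,"dy": 0,"dz": 0,"ax": 0,"ay": 0,"az": 0,"fingers": 0}
    - {"dx": 0,"dy": 0,"dz": 0,"ax": 0,"ay": 0,"az": 0,"fingers": 0}

```text
clock: 9.95
tool_pos: [0.4216, 0.2281, 0.0785]
orientation: [-129.9, 90.0, -135.9]
force: [-0.5, 0.4, -0.8]
opening: 0.024
```

```bash
python3 look.py 11 wrist side
python3 -c "
from h import *
crop('wrist11',220,0,360,110,5,'c16')
o=ctrl.get_obs();R=Ro.from_euler('xyz',o['orientation'],degrees=True).as_matrix()
for z,y in((.08,103.3),(.08,105.3),(.08,101.3)):
  print(proj('wrist11',o['tool_pos']+R@np.array([o['tool_pos'][2]-z,y/1000,.0003])))"
```

```text
10.05 [0.4217 0.2281 0.0786] [ 0.2  0.6 -0.2] yaw 83.95884119885011 [-1.e-04 -0.e+00 -1.e+00] [ 52.   13.3 -36.2  -0.  -40.5 122. ] 0.023775473017813794
[279.27700896  57.71295904]
[279.27484561  52.13561494]
[279.27915065  63.23444601]
```

View pics/c16.png

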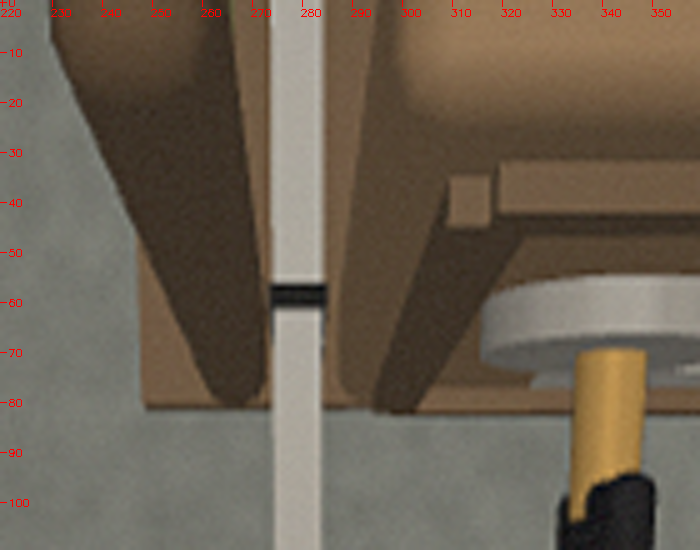

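View pics/side11.png

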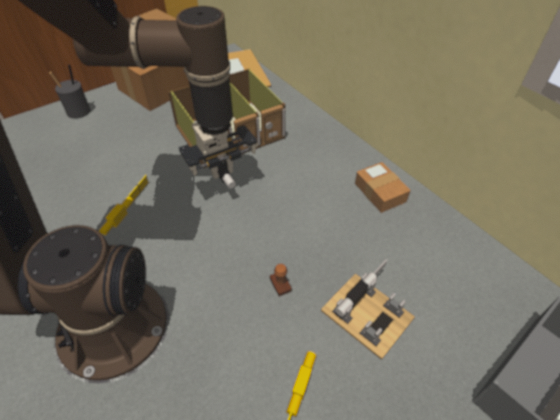

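send_rows:
  deltas:
    - {"dx": 0,"dy": 0,"dz": 0,"ax": 0,"ay": 0,"az": 0,"fingers": 0}
    - {"dx": 0,"dy": 0,"dz": 0,"ax": 0,"ay": 0,"az": 0,"fingers": 0}
    - {"dx": 0,"dy": 0,"dz": 0,"ax": 0,"ay": 0,"az": 0,"fingers": 0}
    - {"dx": 0,"dy": 0,"dz": 0,"ax": 0,"ay": 0,"az": 0,"fingers": 0}
    - {"dx": 0,"dy": 0,"dz": 0,"ax": 0,"ay": 0,"az": 0,"fingers": 0}
    - {"dx": 0,"dy": 0,"dz": 0,"ax": 0,"ay": 0,"az": 0,"fingers": 0}
    - {"dx": 0,"dy": 0,"dz": 0,"ax": 0,"ay": 0,"az": 0,"fingers": 0}
    - {"dx": 0,"dy": 0,"dz": 0,"ax": 0,"ay": 0,"az": 0,"fingers": 0}
    - {"dx": 0,"dy": 0,"dz": 0,"ax": 0,"ay": 0,"az": 0,"fingers": 0}
    - {"dx": 0,"dy": 0,"dz": 0,"ax": 0,"ay": 0,"az": 0,"fingers": 0}
    - {"dx": 0,"dy": 0,"dz": 0,"ax": 0,"ay": 0,"az": 0,"fingers": 0}
    - {"dx": 0,"dy": 0,"dz": 0,"ax": 0,"ay": 0,"az": 0,"fingers": 0}

```text
clock: 11.55
tool_pos: [0.4217, 0.2281, 0.0786]
orientation: [62.0, 90.0, 56.0]
force: [0.2, 0.6, -1.4]
opening: 0.0239
```

send_rows:
  deltas:
    - {"dx": 0,"dy": -4,"dz": 0,"ax": 0,"ay": 0,"az": 0,"fingers": 0}
    - {"dx": 0,"dy": -8,"dz": 0,"ax": 0,"ay": 0,"az": 0,"fingers": 0}
    - {"dx": 0,"dy": -12,"dz": 0,"ax": 0,"ay": 0,"az": 0,"fingers": 0}
    - {"dx": 0,"dy": -12,"dz": 0,"ax": 0,"ay": 0,"az": 0,"fingers": 0}
    - {"dx": 0,"dy": -12,"dz": 0,"ax": 0,"ay": 0,"az": 0,"fingers": 0}
    - {"dx": 0,"dy": -18,"dz": 0,"ax": 0,"ay": 0,"az": 0,"fingers": 0}
    - {"dx": 0,"dy": -20,"dz": 0,"ax": 0,"ay": 0,"az": 0,"fingers": 0}
    - {"dx": 0,"dy": -10,"dz": 0,"ax": 0,"ay": 0,"az": 0,"fingers": 0}
    - {"dx": -35,"dy": 0,"dz": 0,"ax": 0,"ay": 0,"az": 0,"fingers": 0}
    - {"dx": -40,"dy": 0,"dz": 0,"ax": 0,"ay": 0,"az": 0,"fingers": 0}
    - {"dx": -40,"dy": 0,"dz": 0,"ax": 0,"ay": 0,"az": 0,"fingers": 0}
    - {"dx": -20,"dy": 0,"dz": 0,"ax": 0,"ay": 0,"az": 0,"fingers": 0}

```text
clock: 13.05
tool_pos: [0.4123, 0.1327, 0.2159]
orientation: [44.3, 89.8, 38.2]
force: [0.5, 0.1, -1.5]
opening: 0.0241
```

```bash
python3 -c "
from h import *
c=[ray('top1',p,.012) for p in((347.5,191.5),(398,181),(406,223.5),(355,233.5))]
print(np.array(c).round(4),np.mean(c,0))
d=(c[0]+c[1]-c[2]-c[3])/2;print(np.degrees(np.arctan2(d[1],d[0])),np.linalg.norm(d),np.linalg.norm(c[0]-c[1]),np.linalg.norm(c[3]-c[2]))
e=c[0]-c[1];print(np.degrees(np.arctan2(e[1],e[0]))-90)
tip=ray('top1',(360.5,170),.06);rear=ray('top1',(373,229),.05);print(np.degrees(np.arctan2(*(tip-rear)[[1,0]])))
m=np.mean(c,0);a=np.radians(12.);seat=m[:2]+.0375*np.array([np.sin(a),-np.cos(a)]);print(seat)
o=ctrl.get_obs();print(o['tool_pos'])
"
```

```text
[[ 0.5256 -0.2171  0.012 ]
 [ 0.5565 -0.3705  0.012 ]
 [ 0.428  -0.3904  0.012 ]
 [ 0.3991 -0.2368  0.012 ]] [ 0.47730175 -0.30370197  0.012     ]
8.844336477300846 0.12902890773018325 0.15647052682913534 0.15627671492260775
11.414961336789261
11.311693813795694
[ 0.48509843 -0.3403825 ]
[0.41225098 0.13273362 0.21587423]
```

```bash
python3 -c "
from h import *
plan([.47,-.05,.216],Rd(46),8,np.array([.4123,.1327,.216]),Rd(84))
plan([.4,-.268,.226],Rd(11),8,np.array([.47,-.05,.216]),Rd(46))"
```

```text
{"dy": -21.96, "dz": 9.56, "ax": 0.95},{"dy": -21.09, "dz": 11.35, "ax": 0.95},{"dy": -20.08, "dz": 13.05, "ax": 0.95},{"dy": -18.93, "dz": 14.67, "ax": 0.95},{"dy": -17.65, "dz": 16.19, "ax": 0.95},{"dy": -16.25, "dz": 17.59, "ax": 0.95},{"dy": -14.74, "dz": 18.88, "ax": 0.95},{"dy": -13.12, "dz": 20.03, "ax": 0.95},
{"dx": -1.25, "dy": -25.68, "dz": 12.64, "ax": 0.88},{"dx": -1.25, "dy": -24.64, "dz": 14.56, "ax": 0.88},{"dx": -1.25, "dy": -23.46, "dz": 16.39, "ax": 0.88},{"dx": -1.25, "dy": -22.14, "dz": 18.14, "ax": 0.88},{"dx": -1.25, "dy": -20.69, "dz": 19.77, "ax": 0.88},{"dx": -1.25, "dy": -19.12, "dz": 21.29, "ax": 0.88},{"dx": -1.25, "dy": -17.44, "dz": 22.69, "ax": 0.88},{"dx": -1.25, "dy": -15.66, "dz": 23.95, "ax": 0.88},
```

send_rows:
  deltas:
    - {"dx": 0,"dy": -22,"dz": 9.6,"ax": 0.95,"ay": 0,"az": 0,"fingers": 0}
    - {"dx": 0,"dy": -21.1,"dz": 11.4,"ax": 0.95,"ay": 0,"az": 0,"fingers": 0}
    - {"dx": 0,"dy": -20.1,"dz": 13,"ax": 0.95,"ay": 0,"az": 0,"fingers": 0}
    - {"dx": 0,"dy": -18.9,"dz": 14.7,"ax": 0.95,"ay": 0,"az": 0,"fingers": 0}
    - {"dx": 0,"dy": -17.6,"dz": 16.2,"ax": 0.95,"ay": 0,"az": 0,"fingers": 0}
    - {"dx": 0,"dy": -16.3,"dz": 17.6,"ax": 0.95,"ay": 0,"az": 0,"fingers": 0}
    - {"dx": 0,"dy": -14.7,"dz": 18.9,"ax": 0.95,"ay": 0,"az": 0,"fingers": 0}
    - {"dx": 0,"dy": -13.1,"dz": 20,"ax": 0.95,"ay": 0,"az": 0,"fingers": 0}

```text
clock: 14.05
tool_pos: [0.4693, -0.0512, 0.2135]
orientation: [98.3, 90.0, 54.0]
force: [0.3, 1.0, -0.7]
opening: 0.0237
```

send_rows:
  deltas:
    - {"dx": -1,"dy": -25.7,"dz": 12.6,"ax": 0.88,"ay": 0,"az": 0,"fingers": 0}
    - {"dx": -1,"dy": -24.6,"dz": 14.6,"ax": 0.88,"ay": 0,"az": 0,"fingers": 0}
    - {"dx": -1,"dy": -23.5,"dz": 16.4,"ax": 0.88,"ay": 0,"az": 0,"fingers": 0}
    - {"dx": -1,"dy": -22.1,"dz": 18.1,"ax": 0.88,"ay": 0,"az": 0,"fingers": 0}
    - {"dx": -1,"dy": -20.7,"dz": 19.8,"ax": 0.88,"ay": 0,"az": 0,"fingers": 0}
    - {"dx": -1,"dy": -19.1,"dz": 21.3,"ax": 0.88,"ay": 0,"az": 0,"fingers": 0}
    - {"dx": -1,"dy": -17.4,"dz": 22.7,"ax": 0.88,"ay": 0,"az": 0,"fingers": 0}
    - {"dx": -1,"dy": -15.7,"dz": 24,"ax": 0.88,"ay": 0,"az": 0,"fingers": 0}
    - {"dx": 0,"dy": 0,"dz": 0,"ax": 0,"ay": 0,"az": 0,"fingers": 0}
    - {"dx": 0,"dy": 0,"dz": 0,"ax": 0,"ay": 0,"az": 0,"fingers": 0}

```text
clock: 15.3
tool_pos: [0.3985, -0.268, 0.2214]
orientation: [-148.8, 90.0, 131.9]
force: [0.1, -0.1, -2.2]
opening: 0.0237
```

```bash
python3 look.py 12 wrist
```

```text
15.35 [ 0.3988 -0.2678  0.2215] [-0.3  0.4 -0.7] yaw 10.79294961281901 [-1.e-04  1.e-04 -1.e+00] [-10.4   3.3 -25.7  -0.  -61.  111.1] 0.02414690720009482
```

View pics/wrist12.png

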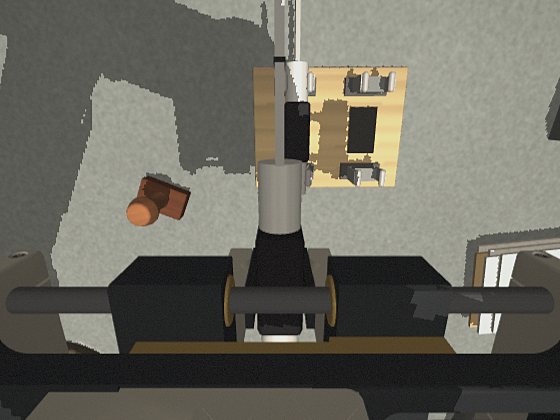

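Free place is well visible on the right: its two clips near (370,83) and (364,173), pad at (362,130).

```bash
python3 -c "
from h import *
crop('wrist12',245,55,425,200,4,'c17')"
```

```text
(no output)
```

View pics/c17.png

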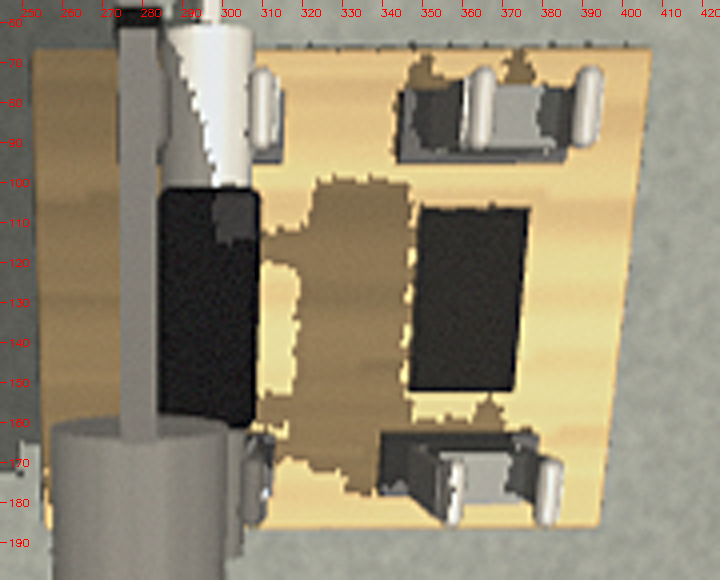

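```bash
python3 -c "
from h import *
r=lambda p,z:ray('wrist12',p,z)
def ang(d):return np.degrees(np.arctan2(d[1],d[0]))
c=[r(p,.012) for p in((252,66.5),(404.5,67),(394.5,186.5),(255.5,186.5))]
m=np.mean(c,0);print('base',m,ang(c[0]-c[3]),ang(c[1]-c[2]),ang(c[0]-c[1])-90,ang(c[3]-c[2])-90,[np.linalg.norm(c[i]-c[i-1]).round(4) for i in range(4)])
p=[r(q,.013) for q in((348.5,106.5),(377,107),(373.5,152),(347,151.5))];pm=np.mean(p,0);print('pad',pm,ang(p[0]+p[1]-p[2]-p[3]))
l=[r(q,.058) for q in((363,81),(390,80),(357.2,177),(381.5,177))];print('lips',np.array(l).round(4),np.linalg.norm(l[0]-l[1]),np.linalg.norm(l[2]-l[3]));f=(l[0]+l[1])/2;n=(l[2]+l[3])/2;print(f,n,(f+n)/2,ang(f-n),np.linalg.norm(f-n))
a=np.radians(10.8);print('seat from base',m[:2]+.0375*np.array([np.sin(a),-np.cos(a)]))
"
```

```text
base [ 0.47608752 -0.30740322  0.012     ] 10.993492437920448 12.674951982108938 10.571873863320391 10.75508864004793 [np.float64(0.1287), np.float64(0.1602), np.float64(0.1283), np.float64(0.164)]
pad [ 0.48370758 -0.34531413  0.013     ] 12.167752042670983
lips [[ 0.5252 -0.323   0.058 ]
 [ 0.5306 -0.3472  0.058 ]
 [ 0.4376 -0.3413  0.058 ]
 [ 0.4422 -0.3655  0.058 ]] 0.02478721573402046 0.024566603844692416
[ 0.52790207 -0.33513744  0.058     ] [ 0.4399033  -0.35340422  0.058     ] [ 0.48390269 -0.34427083  0.058     ] 11.726908990602066 0.08987468349761261
seat from base [ 0.48311432 -0.344239  ]
```

```bash
python3 -c "
from h import *
plan([.4849,-.3439,.2215],Rd(11.6),4,np.array([.3988,-.2678,.2215]),Rd(10.8))"
```

```text
{"dy": 17.58, "dz": 22.72, "ax": -0.04},{"dy": 17.5, "dz": 22.78, "ax": -0.04},{"dy": 17.42, "dz": 22.84, "ax": -0.04},{"dy": 17.34, "dz": 22.9, "ax": -0.04},
```

send_rows:
  deltas:
    - {"dx": 0,"dy": 17.6,"dz": 22.7,"ax": -0.04,"ay": 0,"az": 0,"fingers": 0}
    - {"dx": 0,"dy": 17.5,"dz": 22.8,"ax": -0.04,"ay": 0,"az": 0,"fingers": 0}
    - {"dx": 0,"dy": 17.4,"dz": 22.8,"ax": -0.04,"ay": 0,"az": 0,"fingers": 0}
    - {"dx": 0,"dy": 17.3,"dz": 22.9,"ax": -0.04,"ay": 0,"az": 0,"fingers": 0}
    - {"dx": 30,"dy": 0,"dz": 0,"ax": 0,"ay": 0,"az": 0,"fingers": 0}
    - {"dx": 40,"dy": 0,"dz": 0,"ax": 0,"ay": 0,"az": 0,"fingers": 0}
    - {"dx": 35,"dy": 0,"dz": 0,"ax": 0,"ay": 0,"az": 0,"fingers": 0}
    - {"dx": 16,"dy": 0,"dz": 0,"ax": 0,"ay": 0,"az": 0,"fingers": 0}
    - {"dx": 0,"dy": 0,"dz": 0,"ax": 0,"ay": 0,"az": 0,"fingers": 0}
    - {"dx": 0,"dy": 0,"dz": 0,"ax": 0,"ay": 0,"az": 0,"fingers": 0}

```text
clock: 16.6
tool_pos: [0.486, -0.3443, 0.102]
orientation: [50.7, 89.9, -27.7]
force: [0.1, 0.0, -1.4]
opening: 0.0238
```

```bash
python3 look.py 13 wrist side top
python3 -c "
from h import *
crop('side13',300,240,430,360,5,'c18');crop('top13',330,150,430,250,6,'c19')"
```

```text
16.75 [ 0.4857 -0.3443  0.102 ] [-0.7 -0.2 -0.1] yaw 11.577501177353342 [ 2.3e-03 -8.0e-04 -1.0e+00] [-16.5  20.9 -20.4   0.  -48.6 118.1] 0.023587970463107528
```

View pics/wrist13.png

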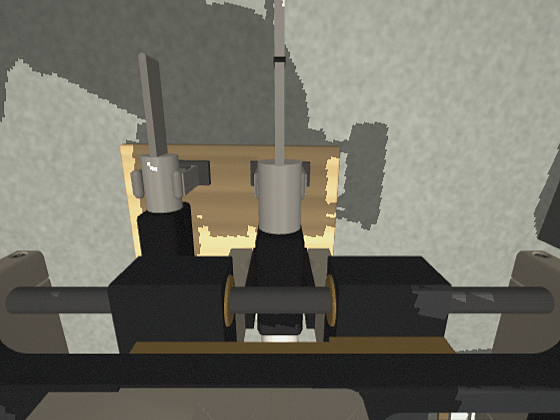

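View pics/c18.png

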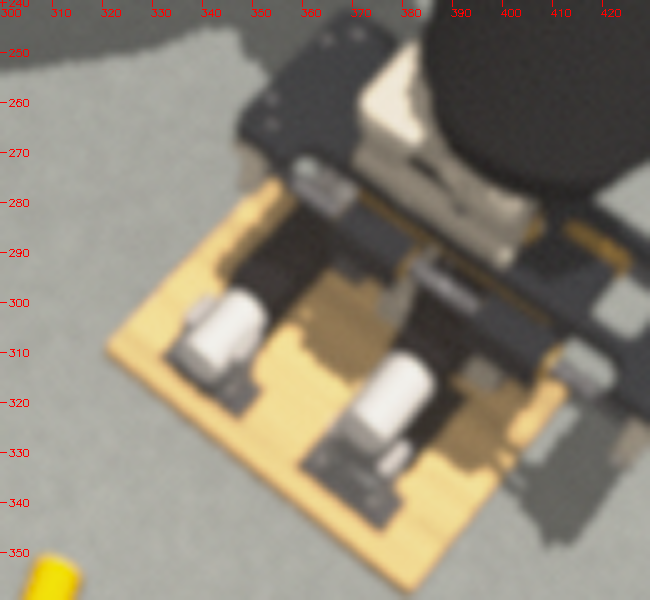

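```bash
python3 -c "
from h import *
crop('wrist13',230,140,330,240,7,'c20')
o=ctrl.get_obs()
u=np.array([.9796,.2011,0]);z=np.array([.2011,-.9796,0]);s=np.array([.4838,-.3445,.058])
for x in(.038,.052):
  for w in(-.0123,.0123): print(x,w,proj('wrist13',s+u*x+z*w))
"
```

```text
0.038 -0.0123 [257.57662663 195.76595759]
0.038 0.0123 [297.54952477 195.7544498 ]
0.052 -0.0123 [257.06278191 173.17687587]
0.052 0.0123 [297.96640716 173.16826374]
```

View pics/c20.png

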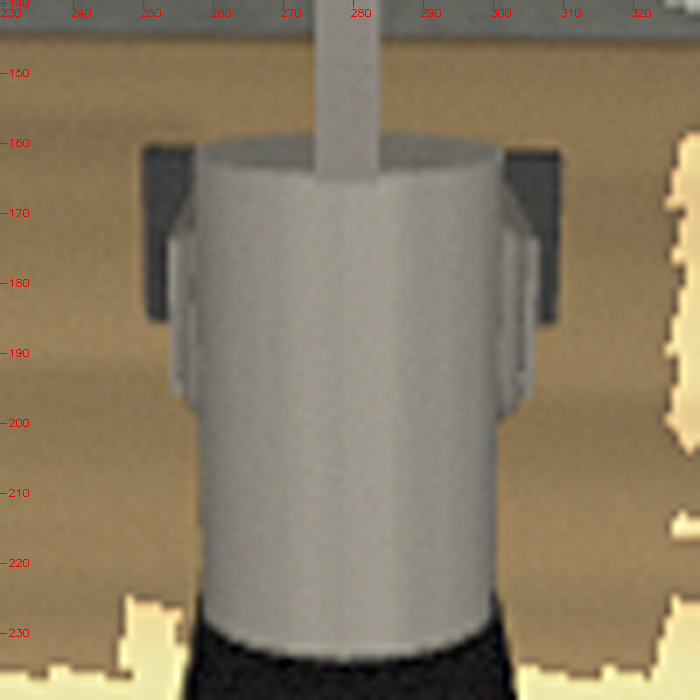

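send_rows:
  deltas:
    - {"dx": 8,"dy": -0.6,"dz": 0,"ax": 0,"ay": 0,"az": 0,"fingers": 0}
    - {"dx": 8,"dy": 0,"dz": 0,"ax": 0,"ay": 0,"az": 0,"fingers": 0}
    - {"dx": 5,"dy": 0,"dz": 0,"ax": 0,"ay": 0,"az": 0,"fingers": 0}
    - {"dx": 4,"dy": 0,"dz": 0,"ax": 0,"ay": 0,"az": 0,"fingers": 0}
    - {"dx": 0,"dy": 0,"dz": 0,"ax": 0,"ay": 0,"az": 0,"fingers": 0}

```text
clock: 17.38
tool_pos: [0.4843, -0.3442, 0.0752]
orientation: [-117.6, 90.0, 163.9]
force: [-0.0, -1.2, -1.0]
opening: 0.0237
```

```bash
python3 look.py 14 wrist
```

```text
17.425 [ 0.4843 -0.3442  0.0754] [ 0.1 -0.3 -1.9] yaw 11.56304197358134 [-3.e-04  1.e-04 -1.e+00] [-16.6  22.7 -21.9   0.  -45.4 118.1] 0.0240786398588558
```

View pics/wrist14.png

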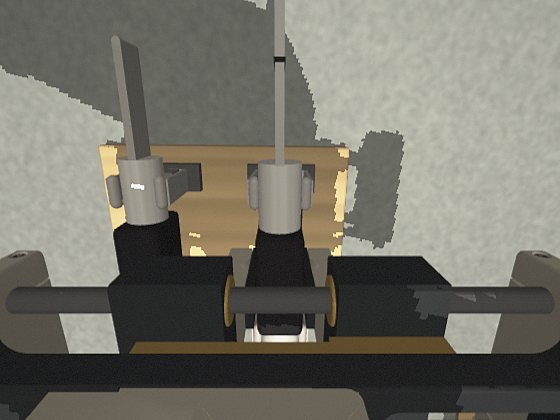

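send_rows:
  deltas:
    - {"dx": 3,"dy": 0,"dz": 0,"ax": 0,"ay": 0,"az": 0,"fingers": 0}
    - {"dx": 3,"dy": 0,"dz": 0,"ax": 0,"ay": 0,"az": 0,"fingers": 0}
    - {"dx": 2,"dy": 0,"dz": 0,"ax": 0,"ay": 0,"az": 0,"fingers": 0}

```text
clock: 17.8
tool_pos: [0.4844, -0.3442, 0.0674]
orientation: [67.6, 90.0, -10.9]
force: [0.5, -1.3, -0.5]
opening: 0.0238
```

send_rows:
  deltas:
    - {"dx": 2,"dy": 0,"dz": 0,"ax": 0,"ay": 0,"az": 0,"fingers": 0}
    - {"dx": 1,"dy": 0,"dz": 0,"ax": 0,"ay": 0,"az": 0,"fingers": 0}
    - {"dx": 0,"dy": 0,"dz": 0,"ax": 0,"ay": 0,"az": 0,"fingers": 0}

```text
clock: 18.18
tool_pos: [0.4841, -0.3441, 0.0642]
orientation: [-127.6, 90.0, 153.9]
force: [0.4, -1.0, -4.0]
opening: 0.0241
```

```bash
python3 look.py 15 wrist side
python3 -c "
from h import *
crop('wrist15',230,140,330,240,7,'c21');crop('side15',300,240,430,360,5,'c22')"
```

```text
18.275 [ 0.4841 -0.3441  0.0643] [ 0.1 -0.5 -3.8] yaw 11.55636675728995 [-5.e-04  2.e-04 -1.e+00] [-16.6  23.5 -22.4  -0.  -44.1 118.1] 0.023932543265020156
```

View pics/c21.png

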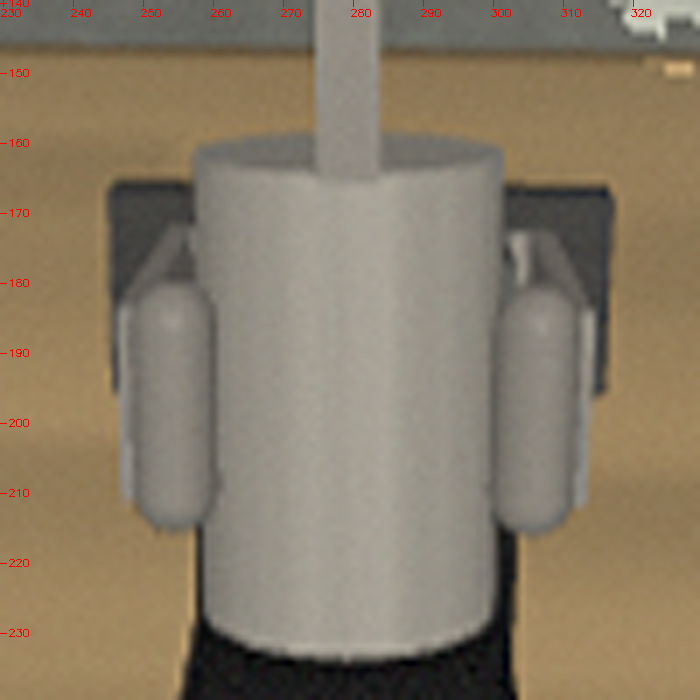

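View pics/c22.png

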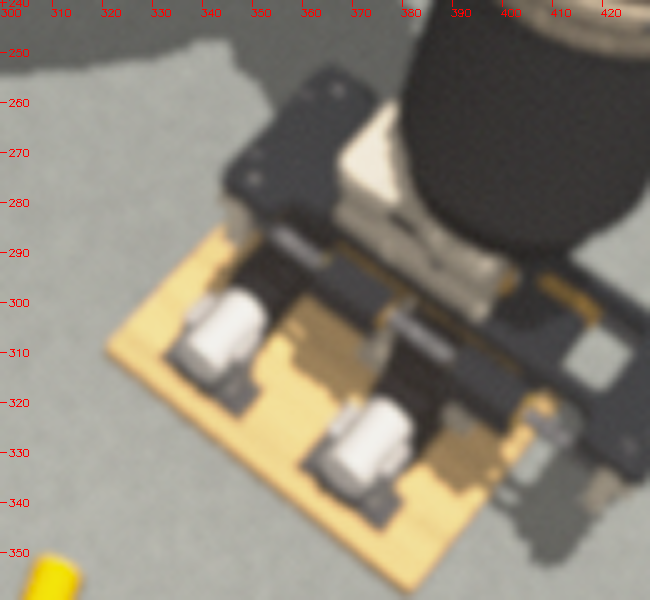

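send_rows:
  deltas:
    - {"dx": 0.8,"dy": 0,"dz": 0,"ax": 0,"ay": 0,"az": 0,"fingers": 0}
    - {"dx": 0,"dy": 0,"dz": 0,"ax": 0,"ay": 0,"az": 0,"fingers": 0}

```text
clock: 18.52
tool_pos: [0.4843, -0.3442, 0.0638]
orientation: [-155.1, 90.0, 126.4]
force: [0.2, 0.2, -2.5]
opening: 0.0241
```

send_rows:
  deltas:
    - {"dx": 0.8,"dy": 0,"dz": 0,"ax": 0,"ay": 0,"az": 0,"fingers": 0}
    - {"dx": 0,"dy": 0,"dz": 0,"ax": 0,"ay": 0,"az": 0,"fingers": 0}

```text
clock: 18.77
tool_pos: [0.4843, -0.3442, 0.0636]
orientation: [35.8, 90.0, -42.6]
force: [-3.0, 2.0, 4.8]
opening: 0.0236
```

send_rows:
  deltas:
    - {"dx": 0.7,"dy": 0,"dz": 0,"ax": 0,"ay": 0,"az": 0,"fingers": 0}
    - {"dx": 0,"dy": 0,"dz": 0,"ax": 0,"ay": 0,"az": 0,"fingers": 0}

```text
clock: 19.02
tool_pos: [0.4843, -0.3442, 0.0635]
orientation: [34.5, 90.0, -43.9]
force: [-3.7, 2.2, 10.5]
opening: 0.0237
```

```bash
python3 look.py 16 wrist; python3 -c "
from h import *
print(ctrl.get_obs()['moment'])"
```

```text
19.075 [ 0.4843 -0.3442  0.0635] [-4.3  2.8 10.3] yaw 11.583730874074751 [ 5.e-04 -4.e-04 -1.e+00] [-16.6  23.5 -22.5   0.  -43.9 118.1] 0.02377568464500356
[1.13390314 1.3853056  0.01860864]
```

send_rows:
  deltas:
    - {"dx": -1.2,"dy": 0,"dz": 0,"ax": 0,"ay": 0,"az": 0,"fingers": 0}
    - {"dx": 0,"dy": 0,"dz": 0,"ax": 0,"ay": 0,"az": 0,"fingers": 0.3}
    - {"dx": 0,"dy": 0,"dz": 0,"ax": 0,"ay": 0,"az": 0,"fingers": 0.4}
    - {"dx": 0,"dy": 0,"dz": 0,"ax": 0,"ay": 0,"az": 0,"fingers": 0.45}
    - {"dx": 0,"dy": 0,"dz": 0,"ax": 0,"ay": 0,"az": 0,"fingers": 0.45}

```text
clock: 19.7
tool_pos: [0.4843, -0.3442, 0.0634]
orientation: [-119.3, 90.0, 162.3]
force: [0.7, -0.2, -0.7]
opening: 0.0391
```

```bash
python3 look.py 17 wrist; python3 -c "
from h import *
crop('wrist17',80,100,400,340,2,'c23')"
```

```text
19.75 [ 0.4843 -0.3442  0.0634] [ 0.3 -0.1  0.3] yaw 11.563566423589204 [-1.e-04  0.e+00 -1.e+00] [-16.6  23.6 -22.5   0.  -44.  118.1] 0.03954575152079753
```

View pics/c23.png

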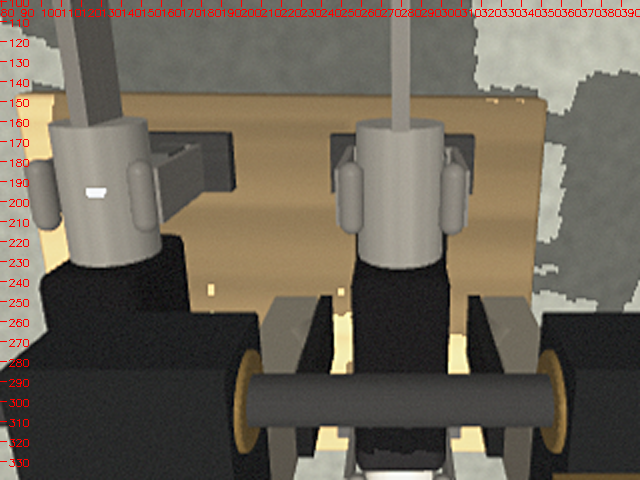

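Free of the jaws, force zero; clear by ~8 mm each side. Retreat straight up.

send_rows:
  deltas:
    - {"dx": -8,"dy": 0,"dz": 0,"ax": 0,"ay": 0,"az": 0,"fingers": 0.45}
    - {"dx": -20,"dy": 0,"dz": 0,"ax": 0,"ay": 0,"az": 0,"fingers": 0.45}
    - {"dx": -40,"dy": 0,"dz": 0,"ax": 0,"ay": 0,"az": 0,"fingers": 0.45}
    - {"dx": -50,"dy": 0,"dz": 0,"ax": 0,"ay": 0,"az": 0,"fingers": 0.45}
    - {"dx": -30,"dy": -25,"dz": 0,"ax": 0,"ay": 0,"az": 0,"fingers": 0.45}
    - {"dx": -20,"dy": -30,"dz": 0,"ax": 0,"ay": 0,"az": 0,"fingers": 0.45}
    - {"dx": 0,"dy": 0,"dz": 0,"ax": 0,"ay": 0,"az": 0,"fingers": 0.45}
    - {"dx": 0,"dy": 0,"dz": 0,"ax": 0,"ay": 0,"az": 0,"fingers": 0.45}

```text
clock: 20.75
tool_pos: [0.4305, -0.3552, 0.2317]
orientation: [73.3, 90.0, -5.1]
force: [0.0, 0.4, 0.2]
opening: 0.0392
```

```bash
python3 look.py 18 wrist side; python3 -c "
from h import *
crop('wrist18',170,0,370,250,3,'c24');crop('side18',300,240,430,360,5,'c25')"
```

```text
20.85 [ 0.4307 -0.355   0.2309] [ 0.3 -0.3  0.4] yaw 11.577519212438292 [-8.e-04  4.e-04 -1.e+00] [-19.4  10.5 -16.   -0.  -63.6 121. ] 0.03927222519030883
```

View pics/wrist18.png

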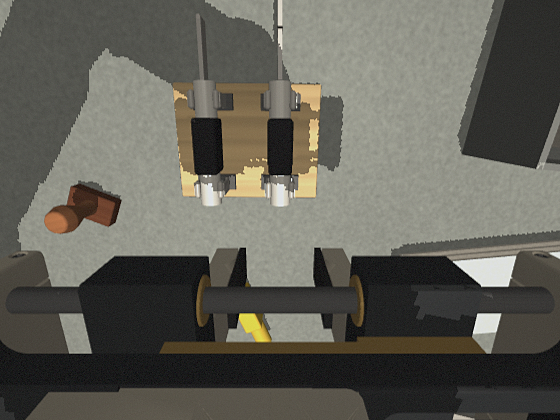

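View pics/c25.png

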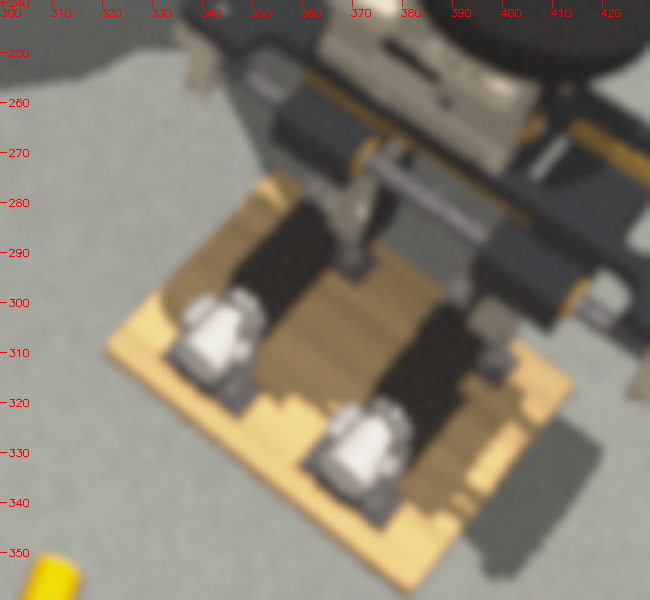

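View pics/side18.png

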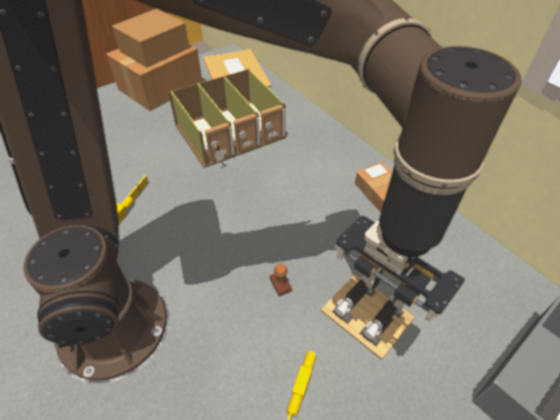

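```bash
python3 -c "
from plant import ctrl
print(ctrl.close_job())"
```

```text
the job is handed in; nothing more can be done
None
```

The job is done and handed in at about 21 s of the 48 s allowed.

**Gap check:** I slid the blade into the gap beside the key and did not try the other two gaps. The dark line came level with the door front, to about 1 mm in the wrist picture. Wrist force stayed at noise level while the blade was in, so I saw no sign of contact with the gap edges. I held it there for about 1.9 s and drew it straight out.

**Rack:** I pressed the gauge into the free place with its blade pointing the same way as its neighbour's. The last 0.7 mm of commanded push moved it only 0.1 mm and raised the force to about 10 N. That put the grip centre at about 49.9 mm, against the 50 mm target, so it was down on the clip floors. I eased off, opened the jaws only partly to clear the neighbour, and went straight up.

**Last checks:** The pictures show both grip blocks in line at the same height, with the clips closed over the round ends. The neighbour, stamp and key look unmoved; the parcel was partly hidden behind the arm in the last picture. Wrist force was near zero with nothing in the gripper.

- **Door front:** My estimates of where it lies differed by about 1 mm. I went by the close-up.
- **Gauge position in the jaws:** Estimates differed by up to about 2.5 mm along its length, so the seat position along the rack is known only to about 1 to 2 mm.

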